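Put the compressor bar back in the kitchen log file

ROBOT

A 6-joint arm with a two-finger parallel gripper is mounted at the origin on the work surface. World frame = base frame: x ahead of the robot, y to its left, z up, the work surface at z = 0. Lengths are in m, angles in degrees, forces in N, time in s.
With the tool pointing down it reaches from about 0.4 to 0.825 m from the base axis. Payload 7 kg.
Tool frame: the origin (TCP) lies at the very end of the fingers, on their centre line; the grasp point (between the pads) lies 19 mm behind it; z points along the fingers, y is the line along which they close (so a half turn about z gives the same grasp; the last joint's range is limited). The gripper opens to 88 mm and grips with 3 to 60 N. Pads are 19 mm wide; open, the fingers measure 130 mm over their backs; the gripper's body (78 mm by 193 mm) begins 47 mm behind the grasp point.
Start: joints at [81.366, 20.546, 0.682, 0, -70.136, -16.507], TCP at [0.287, 0.611, 0.227] pointing down, gripper open.
Joint ranges: [-176.03, 176.03], [-82.01, 121.73], [-58.28, 71.71], [-173.87, 95.51], [-174.79, -0.11], [-173.66, 173.66]. Speed limits (degrees/s): [136.94, 136.94, 172.46, 180, 180, 180].

INTERFACE

Orientations are given as [roll, pitch, yaw] about the fixed x, y, z axes, in that order (R = Rz(yaw) Ry(pitch) Rx(roll)).
In Python, from plant import ctrl, cams, workorder gives the robot as it stands.
- The arm moves only by the tool play_rows, never from a script. Its argument "motion" is a list of rows, each an object of numbers: "x", "y", "z": the shift along the tool's x, y, z normalised to -1 to 1, where 1 is 0.025 m; "rx", "ry", "rz": the turn, a rotation vector about the tool's x, y, z normalised to -1 to 1, where 1 is 4 degrees. A call has 1 to 20 rows; each row shifts and turns the commanded pose from where the row before left it, along the tool's axes as they then stand; what a row does not reach is not made up. A row lasts 1/8 s, in which the tool goes at most 62.5 mm and 10.7 degrees, less where a joint would pass 70% of its speed; a pose out of reach is approached as far as the arm can. A call with a number of a shift or a turn outside -1 to 1 is refused whole. A call with a gripper value outside its range is refused whole. "fingers" is the opening, from -1 (shut) to 1 (fully open), set as the call begins (left out, the last holds). The fingers move at their own pace and stop on an object; the grip force is fixed at half the most. Time passes only in rows, so rows that do not move let the fingers close. It gives the time, the measured TCP pose, the force, the opening and the grip force at its end, in the units of the state.
- ctrl.get_obs(): the state, without advancing time (a new reading comes with each control period).
- cams.snapshot(name): name is "side" or "top" or "wrist"; returns the picture (400x640x3 uint8, blue, green, red); there is no depth.
- cams.get_calibration(name): a dict with "vertical_fov" (degrees; the focal length in pixels is half the picture's height over the tangent of half this angle, whatever the lens; pixels are square), "cx", "cy" (the principal point, pixels), "k1" (the pictures are not rectified: a ray, as slopes to the right and down, at radius r is drawn at 1 + k1 r^2 times it, then the intrinsics apply), "position" and "rotation" of the camera in the world. Camera axes: x right, y up, looking along -z (the intrinsics and any distortion apply to the point x, -y, -z); pixel columns grow to the right and rows downward; lengths in m; the calibration is good to about 2 mm. A picture is of the moment at which its call begins: read the wrist's pose just before it. get_calibration takes no time and is no camera call; for the wrist camera it gives the pose at the moment of the call.
- workorder.close_job(): hands the job in; it is judged then, once.
The state is a dict: "clock": time; "joint_pos": joint angles; "qvel": joint speeds; "tau": joint torques, N m; "tool_pos": TCP position; "orientation": TCP orientation; "force": force on the tool from outside, world axes, zero at the start; "moment": the same for the moment, N m; "opening": finger opening in m; "gripper_force": force on a finger pad.
Only numpy, scipy, OpenCV 4.12 (cv2) and the standard library are available. Lean on these libraries where they do the work, as an engineer would, in place of code of your own. Each camera call takes 0.05 s, during which the arm holds its last target. There are 200 camera calls.

TASK

The lever arch file of kitchen log sheets lies open on the prep table, with its compressor bar left on the inside of the front cover. Lift the lever so that the rings spring open, thread the bar onto the two posts and press it down until the loose sheets lie solid under it, with a push of about 1 kg (10 N), then press the lever down until it is fully home and the rings are closed. Be gentle: never push on the bar or on any part of the file with more than 1.5 kg (15 N), and leave the bottle, mug and jar alone.

Things in the scene. Friction and masses are not known exactly. Their poses are not given: they have to be found in the camera images.
- file: Lever arch file for A5 sheets, open flat, fixed to the table; black covers 3 mm thick, grey lining, steel mechanism. Origin: on the table midway between the two posts. x runs along the line of posts (parallel to the spine), away from the robot; y from the sheets towards spine (y 80 to 150 mm) and front cover (152 to 375 mm); z up. The covers are 235 mm long in x.
- post_near (a point): Rounded tip, 59 mm above the table, of the post nearer the robot: a fixed upright steel pin of 5 mm diameter.
- post_far (a point): Rounded tip, 59 mm above the table, of the other post, the same; the posts stand 80 mm apart. Closed, the two arches reach over from the spine side, rise to 68 mm and rest on the tips; open, they stand clear of the posts, their ends 44 mm away towards the spine and 73 mm above the table.
- lever_pivot (a point): Axis of the lever (parallel to file y), 60 mm from the line of posts towards the spine, midway between the posts, 17 mm above the table. Cheeks 18 mm long and 24 mm high stand 10 mm either side of it.
- lever_tip (a point): Centre of the lever's rolled end, 70 mm from the pivot: a roll 8 mm thick, 18 mm wide in file y. From pivot to roll the lever is a steel strip 14 mm wide; its upper face lies 2.5 mm above the line from pivot to roll. Shut, the lever points to file -x and the roll is 17 mm above the table (steel base plate under it: 4.5 mm), with 25 mm or more free on both sides.
- lever (a joint): Lever angle: 0 = lying down (rings closed), grows as its end is lifted, 1.35 rad = nearly upright, its stop. Below 0.1 rad a spring locks it down (about 2 N at the end lifts it out); above, the same spring throws it up to its stop and holds the rings open, and pushing it down takes up to 10 N at the end (about 12 N at 60 mm), easing to nothing near 0.1 rad, and then it snaps down.
- arches (a joint): Angle of the two steel arches, wire 4.4 mm thick, hinged 40 mm from the posts on the spine side, 10 mm above the table: 0 = closed on the posts, 0.75 rad = open. The lever moves them through a spring and toggle; they cannot be moved by hand.
- sheets: Pile of laminated A5 sheets (210 mm in file x, 148 in y) held by the posts; its long edge lies 12 mm from them towards the spine. Its upper face starts 12 to 30 mm above the table. The sheets lie loose: pressed, the pile settles by 1 to 11 mm (not seen beforehand) under 2 to 5 N, stays down and is then firm (about 10 N per mm). Origin: hidden, 20 mm below point pile_top; axes as the file's.
- pile_top (a point): Upper face of the pile of sheets, at the point midway between the posts; moves down with the pile; axes as the file's.
- bar: Loose black plastic compressor bar, 20 to 45 g: a strip 110 x 26 x 5 mm with a grip rib on top, 44 mm long (x), 10 mm wide (y), its top 25 mm above the strip's underside. Origin: centre of the underside; x along the strip, z up. The same either way round.
- bar_hole_a (a point): Lower mouth of one round hole through the strip, 7 mm in diameter with chamfered edges, 40 mm from the middle of the bar (bar -x).
- bar_hole_b (a point): Lower mouth of the other hole, the same, 40 mm from the middle (bar +x).
- sauce_bottle: Bystander: red bottle, 60 mm across, 190 mm high; origin at its foot.
- mug: Bystander: black mug, 82 mm across, 95 mm high; origin at its foot.
- spice_jar: Bystander: small amber jar, 48 mm across, 85 mm high; origin at its foot.
Things that resemble listed ones, but are neither listed nor needed, are in the scene too. There is more than one size of the bar; the job needs the smallest.

How it is judged (in metres and radians):
On the way, in this order (a step that is already met when the one before it is completed fails the run):
1. the lever is lifted and the rings stand open (value of joint lever above 1.15 rad and value of joint arches above 0.5 rad), for 0.2 s.
2. with the rings open, the bar is on both posts, flat on the sheets, and presses on them with more than 7 N (value of joint arches above 0.4 rad and x of bar in the frame of pile_top between -0.003 and 0.003 m and y of bar in the frame of pile_top between -0.003 and 0.003 m and z of bar in the frame of pile_top below 0.002 m and angle between the x axis of bar and the x axis of file, either way round below 0.06 rad and contact force between bar and sheets above 7 N), for 0.2 s.
At the end, for the whole second after the job is handed in: Lever down within 0.04 rad of its stop, arches closed within 0.02 rad; bar on both posts, centred within 3 mm, square within 0.06 rad and flat within 2 mm on the sheets, at rest (value of joint lever below 0.04 rad and value of joint arches below 0.02 rad and x of bar in the frame of pile_top between -0.003 and 0.003 m and y of bar in the frame of pile_top between -0.003 and 0.003 m and z of bar in the frame of pile_top below 0.002 m and angle between the x axis of bar and the x axis of file, either way round below 0.06 rad and angle between bar's own z axis and vertical below 0.05 rad and linear speed of bar below 0.02 m/s); the robot touches nothing.
It fails at once if the bar is forced against the file (posts, cover or arches) with more than 18 N (contact force between bar and file above 18 N).
It fails at once if the bar is pressed on the sheets with more than 16 N (contact force between bar and sheets above 16 N).
It fails at once if the robot pushes on the file or its lever with more than 22 N (contact force between the arm and file above 22 N).
It fails at once if a bystander is moved by more than 30 mm (distance of any of sauce_bottle, mug, spice_jar from where it was at the start of the episode above 0.03 m).
It also fails if it takes over 72 s, if anything falls off the work surface, if the arm or the gripper's body presses on something with over 40 N, if the wrist force passes 120 N, or if a joint passes its speed limit or range.

## Working session

There is one attempt and no reset: what is moved stays moved. The work goes in short steps, Python scripts to look and compute and a tool call to move; the robot and the scene stay as the last step left them, time stands still between calls to the robot, and variables do not carry over. Pictures are saved under pics/ and viewed, at most 10 in all, crops included, and the job is handed in when it is done.

Besides the shell and the picture viewer there is one more tool, called after "Call:" by a JSON object that holds its "op" and its "data". play_rows: Moves the arm, as the interface text tells. Its arguments: {"type":"object","properties":{"motion":{"type":"array"},"fingers":{"type":"number"}},"required":["motion"]}

```bash
mkdir -p pics; ls
cat > h.py <<'E'
import numpy as np, cv2
from plant import ctrl, cams, workorder
def cal(n):
    c=cams.get_calibration(n); c={k:(np.array(v) if isinstance(v,(list,tuple)) else v) for k,v in c.items()}
    c['f']=200/np.tan(np.radians(c['vertical_fov'])/2); return c
def K(c): return np.array([[c['f'],0,c['cx']],[0,c['f'],c['cy']],[0,0,1.]])
def D(c): return np.array([c['k1'],0,0,0,0.])
def ray(c,uv):
    p=cv2.undistortPoints(np.array([[uv]],float),K(c),D(c))[0,0]
    d=np.array(c['rotation']).reshape(3,3)@np.array([p[0],-p[1],-1.]); return np.array(c['position']),d/np.linalg.norm(d)
def onz(c,uv,z):
    o,d=ray(c,uv); return o+d*(z-o[2])/d[2]
def proj(c,P):
    q=np.array(c['rotation']).reshape(3,3).T@(np.array(P,float)-c['position']); x,y=q[0]/-q[2],-q[1]/-q[2]
    r=x*x+y*y; s=1+c['k1']*r; return np.array([c['cx']+c['f']*x*s,c['cy']+c['f']*y*s])
def tri(obs):
    A=np.zeros((3,3));b=np.zeros(3)
    for c,uv in obs:
        o,d=ray(c,uv);M=np.eye(3)-np.outer(d,d);A+=M;b+=M@o
    X=np.linalg.solve(A,b); return X,[np.round(proj(c,X)-uv,1) for c,uv in obs]
E
python3 - <<'E'
from h import *
import pickle
print(ctrl.get_obs())
ims={}
for n in ['side','top','wrist']:
    c=cal(n); im=cams.snapshot(n); cv2.imwrite(f'pics/{n}0.png',im); pickle.dump(c,open(f'pics/{n}0.pkl','wb')); print(n,c)
    ims[n]=im
E
```

```text
pics
{'clock': 0.0, 'joint_pos': array([ 8.13662265e+01,  2.05916422e+01,  6.35005569e-01, -2.16855140e-02,
       -7.01364255e+01, -1.65064601e+01]), 'qvel': array([-0.05051452,  0.00012761,  0.01423712, -0.02426415, -0.0263285 ,
        0.02277495]), 'tau': array([ 1.64664812e-03, -5.82724357e+01,  2.93044013e+01,  6.99646980e+00,
        6.95226394e-03, -1.65991491e-04]), 'tool_pos': array([0.28657614, 0.61060745, 0.22562479]), 'orientation': array([ 1.79904981e+02, -6.89819918e-03, -2.51476128e+01]), 'force': array([-0.5068972 ,  0.82324663,  0.226345  ]), 'moment': array([0.01481557, 0.00432039, 0.02020392]), 'gripper_force': 0.0, 'opening': 0.08756222184415995}
side {'vertical_fov': 55.58951627149466, 'cx': 317.4289200836452, 'cy': 200.66173501333304, 'k1': -0.029835562178751013, 'position': array([ 0.24520057, -0.74835314,  0.95631975]), 'rotation': array([ 42.96294656,  -0.82601291, -16.77484724]), 'f': np.float64(379.41788880950554)}
top {'vertical_fov': 49.27070803431856, 'cx': 320.4299889843311, 'cy': 193.5515349746729, 'k1': -0.045333177720235394, 'position': array([0.40845168, 0.0218425 , 1.31682101]), 'rotation': array([ 3.82333007e+00, -5.08150003e-02, -9.11998257e+01]), 'f': np.float64(436.1266925746009)}
wrist {'vertical_fov': 71.469523360316, 'cx': 323.96143035615427, 'cy': 199.3497471272539, 'k1': -0.014768391695184378, 'position': array([0.3478698 , 0.58248062, 0.38423039]), 'rotation': array([ -14.52882039,   -0.12163404, -115.17003944]), 'f': np.float64(277.9734118337827)}
```

Run:
```python
s=open('h.py').read()
s=s.replace("    c['f']=","    c['rotation']=Rotation.from_euler('xyz',c['rotation'],degrees=True).as_matrix(); c['f']=").replace("import numpy as np, cv2","import numpy as np, cv2\nfrom scipy.spatial.transform import Rotation")
open('h.py','w').write(s)
import cv2
for n in ['side','top']:
    im=cv2.imread(f'pics/{n}0.png'); cv2.imwrite(f'pics/{n}0v.png',cv2.resize(im,(800,500),interpolation=cv2.INTER_CUBIC))
```

```text
(no output)
```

View pics/top0v.png

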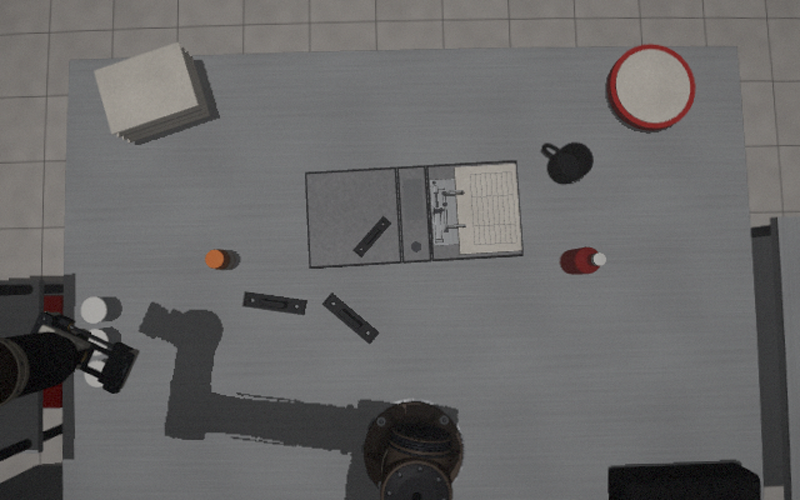

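View pics/side0v.png

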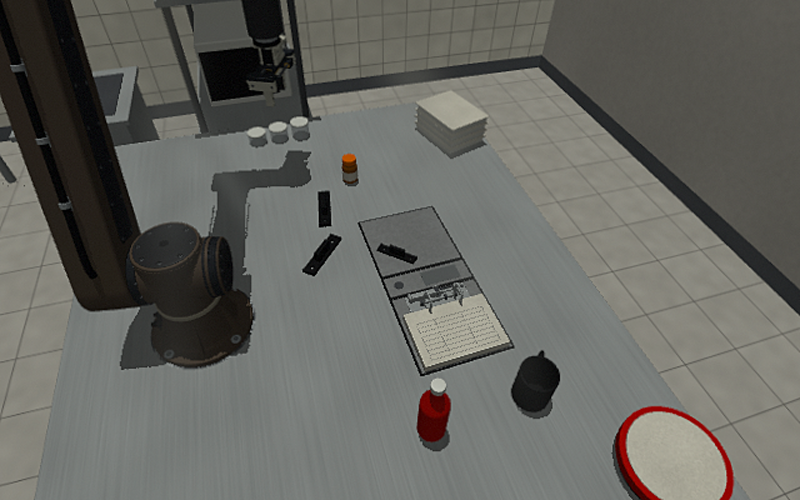

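Top (800-wide view): file centred near (415,215), with the mechanism at (445,205). Three bars: A (373,237) on the front cover, B (275,303) and C (350,317) on the table. A looks shortest and lies on the cover as the task says. I'll measure the lengths and crop to confirm.

Run:
```python
from h import *
c=cal('top'); im=cv2.imread('pics/top0.png'); g=cv2.cvtColor(im,cv2.COLOR_BGR2GRAY)
s=.8
for nm,(u,v),z in [('A',(373,237),.008),('B',(275,303),.005),('C',(350,317),.005)]:
    u*=s;v*=s; x0,y0=int(u-32),int(v-28)
    m=(g[y0:y0+56,x0:x0+64]<55).astype('uint8')
    n,l,st,ce=cv2.connectedComponentsWithStats(m)
    k=min((k for k in range(1,n) if st[k,4]>60),key=lambda k:np.hypot(*(ce[k]-[32,28])))
    ys,xs=np.where(l==k); P=np.array([onz(c,(x+x0,y+y0),z)[:2] for x,y in zip(xs,ys)],'float32')
    print(nm,st[k,4],cv2.minAreaRect(P*1000), np.round(P.mean(0),4))
for q in [(306,172),(517,161),(523,255),(310,267),(400,168),(428,167)]:
    print(q,np.round(onz(c,(q[0]*s,q[1]*s),.003),4))
for q,z in [((215,259),.085),((582,260),.0),((598,259),.19),((570,163),.095)]: print(q,np.round(onz(c,(q[0]*s,q[1]*s),z),3))
a=cv2.resize(im[120:280,230:430],(800,640),interpolation=cv2.INTER_CUBIC)[:600]
cv2.imwrite('pics/crop.png',a)
```

```text
A 301 ((511.2959289550781, 88.12689208984375), (26.686294555664062, 109.01998138427734), 47.833900451660156) [0.5106 0.0888]
B 544 ((357.0611877441406, 324.45062255859375), (149.6487274169922, 34.524627685546875), 80.50993347167969) [0.3567 0.3241]
C 573 ((317.2449951171875, 142.90020751953125), (147.05227661132812, 35.7205924987793), 48.99101257324219) [0.317  0.1429]
(306, 172) [0.6721 0.246  0.003 ]
(517, 161) [ 0.6888 -0.2703  0.003 ]
(523, 255) [ 0.4584 -0.2765  0.003 ]
(310, 267) [0.4402 0.2383 0.003 ]
(400, 168) [0.677  0.0164 0.003 ]
(428, 167) [ 0.678 -0.052  0.003]
(215, 259) [0.461 0.441 0.085]
(582, 260) [ 0.443 -0.421  0.   ]
(598, 259) [ 0.44  -0.391  0.19 ]
(570, 163) [ 0.662 -0.371  0.095]
```

View pics/crop.png

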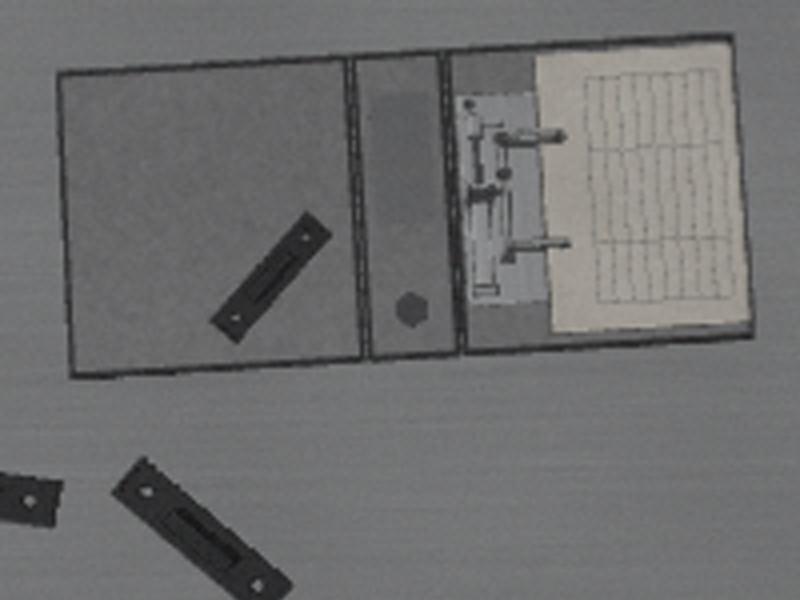

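Crop confirms bar A (crop px 270,278) at 109 x 27 mm: two white holes, lying on the front cover. B and C measure 150 x 35 mm, so A is the smallest and the right one. Mechanism: lever from about (490,190) to a roll at (485,290), posts near (565,135) and (570,243).

Next I'll bring the wrist camera over the file.

Call:
{"op": "play_rows", "data": {"motion": [{"y": 1, "rz": -0.97}, {"y": 1, "rz": -0.97}, {"y": 1, "rz": -0.97}, {"y": 1, "rz": -0.97}, {"y": 1, "rz": -0.97}, {"y": 1, "rz": -0.97}, {"y": 1, "rz": -0.97}], "fingers": 1}}

```text
$.motion[0]: bad value
```

Call:
{"op": "play_rows", "data": {"motion": [{"x": 0.4, "y": 1}, {"x": 0.4, "y": 1}, {"x": 0.4, "y": 1}, {"x": 0.4, "y": 1}, {"x": 0.4, "y": 1}, {"x": 0.4, "y": 1}, {"x": 0.4, "y": 1}, {"x": 0.4, "y": 1}, {"x": 0.4, "y": 1}, {"x": 0.4, "y": 1}, {"x": 0.4, "y": 1}, {"x": 0.4, "y": 1}, {"x": 0.4, "y": 1}, {"x": 0.4, "y": 1}, {"x": 0.4, "y": 1}, {"x": 0.4, "y": 1}, {"x": 0.4, "y": 1}, {"x": 0.4, "y": 1}, {"x": 0.4, "y": 1}, {"x": 0.4, "y": 1}]}}

```text
$.motion[0]: bad value
```

Run:
```python
from h import *
import pickle
o=ctrl.get_obs();print(o['clock'],o['tool_pos'],o['orientation'],o['joint_pos'],o['qvel'].round(2))
c=cal('wrist'); im=cams.snapshot('wrist'); pickle.dump(c,open('pics/w1.pkl','wb')); cv2.imwrite('pics/w1.png',im); print(c['position'])
# predicted file corners etc
O=np.array([.568,-.133,0]);a=np.radians(1.9);R=np.array([[np.cos(a),-np.sin(a),0],[np.sin(a),np.cos(a),0],[0,0,1]])
for n,p in dict(near=(-.04,0,.059),far=(.04,0,.059),piv=(0,.06,.017),tip=(-.07,.06,.017)).items(): print(n,proj(c,O+R@np.array(p))*1.25)
cv2.imwrite('pics/w1v.png',cv2.resize(im,(800,500),interpolation=cv2.INTER_CUBIC))
```

```text
0.15 [0.28663801 0.61070555 0.22583485] [ 1.79925961e+02 -9.32404259e-03 -2.51416951e+01] [ 8.13669620e+01  2.05826284e+01  6.45612657e-01 -1.28647555e-02
 -7.01366214e+01 -1.65042842e+01] [-0.05 -0.07  0.14  0.16  0.1  -0.03]
[0.34788754 0.58251264 0.38435228]
near [1175.48496279 -471.835505  ]
far [1131.04514907 -570.01209646]
piv [1030.53016852 -443.39452353]
tip [1047.04159707 -346.23796898]
```

View pics/w1v.png

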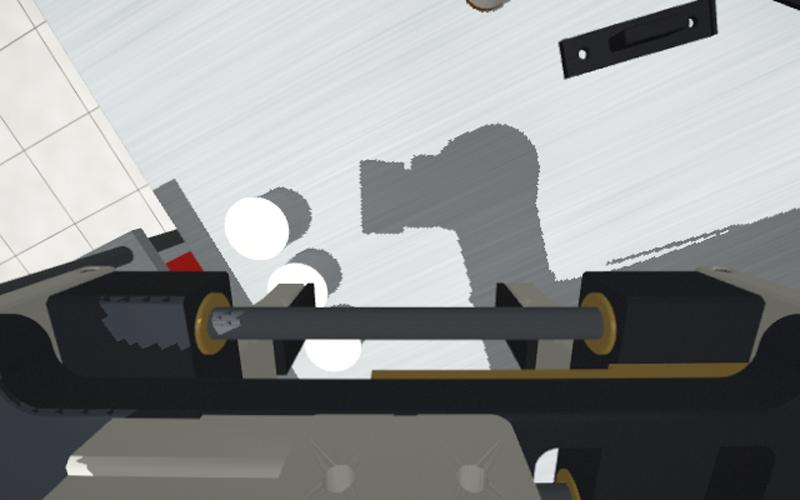

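The rows were refused (every field seems to be needed), and that picture shows only the start pose: bar B at (640,35), the gripper filling the lower half. So the useful view lies ahead of the TCP.

Call:
{"op": "play_rows", "data": {"motion": [{"x": 0, "y": 1, "z": 0, "rx": 0, "ry": 0, "rz": -0.97}, {"x": 0, "y": 1, "z": 0, "rx": 0, "ry": 0, "rz": -0.97}, {"x": 0, "y": 1, "z": 0, "rx": 0, "ry": 0, "rz": -0.97}, {"x": 0, "y": 1, "z": 0, "rx": 0, "ry": 0, "rz": -0.97}, {"x": 0, "y": 1, "z": 0, "rx": 0, "ry": 0, "rz": -0.97}, {"x": 0, "y": 1, "z": 0, "rx": 0, "ry": 0, "rz": -0.97}, {"x": 0, "y": 1, "z": 0, "rx": 0, "ry": 0, "rz": -0.97}], "fingers": 1}}

```text
clock: 1.08
tool_pos: [0.2461, 0.4415, 0.2265]
orientation: [180.0, 0.0, 2.2]
force: [0.2, -0.2, -0.4]
opening: 0.0878
gripper_force: 0.0
```

Call:
{"op": "play_rows", "data": {"motion": [{"x": 0.32, "y": 1, "z": 0, "rx": 0, "ry": 0, "rz": 0}, {"x": 0.32, "y": 1, "z": 0, "rx": 0, "ry": 0, "rz": 0}, {"x": 0.32, "y": 1, "z": 0, "rx": 0, "ry": 0, "rz": 0}, {"x": 0.32, "y": 1, "z": 0, "rx": 0, "ry": 0, "rz": 0}, {"x": 0.32, "y": 1, "z": 0, "rx": 0, "ry": 0, "rz": 0}, {"x": 0.32, "y": 1, "z": 0, "rx": 0, "ry": 0, "rz": 0}, {"x": 0.32, "y": 1, "z": 0, "rx": 0, "ry": 0, "rz": 0}, {"x": 0.32, "y": 1, "z": 0, "rx": 0, "ry": 0, "rz": 0}, {"x": 0.32, "y": 1, "z": 0, "rx": 0, "ry": 0, "rz": 0}, {"x": 0.32, "y": 1, "z": 0, "rx": 0, "ry": 0, "rz": 0}, {"x": 0.32, "y": 1, "z": 0, "rx": 0, "ry": 0, "rz": 0}, {"x": 0.32, "y": 1, "z": 0, "rx": 0, "ry": 0, "rz": 0}, {"x": 0.32, "y": 1, "z": 0, "rx": 0, "ry": 0, "rz": 0}, {"x": 0.32, "y": 1, "z": 0, "rx": 0, "ry": 0, "rz": 0}, {"x": 0.32, "y": 1, "z": 0, "rx": 0, "ry": 0, "rz": 0}, {"x": 0.32, "y": 1, "z": 0, "rx": 0, "ry": 0, "rz": 0}, {"x": 0.32, "y": 1, "z": 0, "rx": 0, "ry": 0, "rz": 0}, {"x": 0.32, "y": 1, "z": 0, "rx": 0, "ry": 0, "rz": 0}, {"x": 0.32, "y": 1, "z": 0, "rx": 0, "ry": 0, "rz": 0}, {"x": 0, "y": 0, "z": 0, "rx": 0, "ry": 0, "rz": 0}]}}

```text
clock: 3.58
tool_pos: [0.4147, -0.0289, 0.2264]
orientation: [180.0, 0.0, 1.8]
force: [-1.1, 0.2, -0.2]
opening: 0.0875
gripper_force: 0.0
```

Run:
```python
from h import *
import pickle
o=ctrl.get_obs();print(o['clock'],o['tool_pos'],o['orientation'],o['joint_pos'].round(1),o['force'],o['qvel'].round(2))
c=cal('wrist'); im=cams.snapshot('wrist'); pickle.dump(c,open('pics/w1.pkl','wb')); cv2.imwrite('pics/w1.png',im); print(c['position'])
O=np.array([.568,-.133,0]);a=np.radians(1.9);R=np.array([[np.cos(a),-np.sin(a),0],[np.sin(a),np.cos(a),0],[0,0,1]])
for n,p in dict(near=(-.04,0,.059),far=(.04,0,.059),piv=(0,.06,.017),tip=(-.07,.06,.017)).items(): print(n,proj(c,O+R@np.array(p))*1.25)
cv2.imwrite('pics/w1v.png',cv2.resize(im,(800,500),interpolation=cv2.INTER_CUBIC))
```

```text
3.575 [ 0.41474369 -0.02886309  0.22635642] [1.79981111e+02 3.28090035e-02 1.83834167e+00] [ 23.5  -5.  -29.7   0.  -65.3  68.3] [-1.0827786   0.24116881 -0.20878979] [ 2.19 -0.73 -0.46 -0.42 -0.15 -2.19]
[ 0.48233166 -0.02655901  0.38483122]
near [528.65393613 109.62752066]
far [536.5699614    6.90921057]
piv [455.38945911  71.58430849]
tip [453.10205334 146.59369867]
```

View pics/w1v.png

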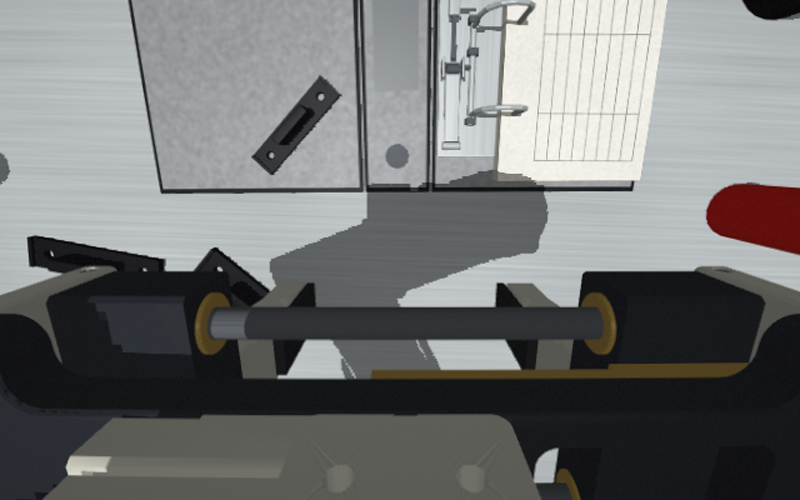

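Wrist view (800-wide): bar A from (331,82) to (263,168) with holes at (321,97) and (272,155). Lever roll at (451,146), pivot near (453,68), near arch end at (527,108). Predictions agree to about 2 px.

Run:
```python
from h import *
import pickle
w=pickle.load(open('pics/w1.pkl','rb')); t=cal('top')
W=lambda u,v:(u/1.25,v/1.25)
T=lambda u,v:(u/4+230-.375,v/4+120-.375)
for n,a,b in [('holeA',W(321,97),T(306,237)),('holeB',W(272,155),T(236,316)),('roll',W(451,146),T(485,290)),('corner spine near',W(431,190),T(462,352)),('sheet nearcorner',W(497,180),T(552,334)),('cover corner',W(162,191),T(72,377))]:
    X,r=tri([(w,a),(t,b)]); print(n,X.round(4),r)
print('roll@17',onz(w,W(451,146),.018),'holes@8',onz(w,W(321,97),.008),onz(w,W(272,155),.008))
print('cover edge near',onz(w,W(162,191),.003),onz(w,W(632,189),.003),onz(w,W(362,190),.003),onz(w,W(358,0),.003),onz(w,W(437,0),.003),onz(w,W(431,190),.003))
```

```text
holeA [0.5416 0.0613 0.0014] [array([ 0. , -0.2]), array([-0. ,  0.1])]
holeB [0.4825 0.1151 0.0022] [array([-0.1, -0.3]), array([0. , 0.1])]
roll [ 0.4959 -0.0704  0.0395] [array([ 0.1, -0.2]), array([-0. ,  0.1])]
corner spine near [ 0.4517 -0.0543  0.0192] [array([-0.4,  0.1]), array([ 0.2, -0. ])]
sheet nearcorner [ 0.464  -0.1209  0.0248] [array([-0.3,  0.5]), array([ 0.1, -0.2])]
cover corner [4.399e-01 2.400e-01 3.000e-04] [array([0.1, 0.3]), array([-0. , -0.1])]
roll@17 [ 0.49652022 -0.07305136  0.018     ] holes@8 [0.54032571 0.05982356 0.008     ] [0.48208939 0.11284933 0.008     ]
cover edge near [0.44053628 0.23824425 0.003     ] [ 0.45890018 -0.27606243  0.003     ] [0.44809814 0.01888239 0.003     ] [0.62957205 0.02313189 0.003     ] [ 0.63196635 -0.05293715  0.003     ] [ 0.45046035 -0.05614463  0.003     ]
```

Call:
{"op": "play_rows", "data": {"motion": [{"x": 0.54, "y": 0.46, "z": 1, "rx": 0, "ry": 0, "rz": 0}, {"x": 0.54, "y": 0.46, "z": 1, "rx": 0, "ry": 0, "rz": 0}, {"x": 0.54, "y": 0.46, "z": 1, "rx": 0, "ry": 0, "rz": 0}, {"x": 0.54, "y": 0.46, "z": 1, "rx": 0, "ry": 0, "rz": 0}, {"x": 0, "y": 0, "z": 0, "rx": 0, "ry": 1, "rz": 0}, {"x": 0, "y": 0, "z": 0, "rx": 0, "ry": 1, "rz": 0}, {"x": 0, "y": 0, "z": 0, "rx": 0, "ry": 1, "rz": 0}, {"x": 0, "y": 0, "z": 0, "rx": 0, "ry": 1, "rz": 0}, {"x": 0, "y": 0, "z": 0, "rx": 0, "ry": 1, "rz": 0}, {"x": 0, "y": 0, "z": 0, "rx": 0, "ry": 0, "rz": 0}, {"x": 0, "y": 0, "z": 0, "rx": 0, "ry": 0, "rz": 0}], "fingers": -1}}

```text
clock: 5.0
tool_pos: [0.4712, -0.0706, 0.1272]
orientation: [-180.0, -20.0, 2.1]
force: [0.9, -0.7, -0.0]
opening: 0.0004
gripper_force: 0.0
```

Call:
{"op": "play_rows", "data": {"motion": [{"x": -0.29, "y": 0.1, "z": 0.79, "rx": 0, "ry": 0, "rz": 0}, {"x": -0.29, "y": 0, "z": 0.79, "rx": 0, "ry": 0, "rz": 0}, {"x": -0.29, "y": 0, "z": 0.79, "rx": 0, "ry": 0, "rz": 0}, {"x": -0.29, "y": 0, "z": 0.79, "rx": 0, "ry": 0, "rz": 0}, {"x": -0.29, "y": 0, "z": 0.79, "rx": 0, "ry": 0, "rz": 0}, {"x": 0, "y": 0, "z": 0, "rx": 0, "ry": 0, "rz": 0}, {"x": -0.1, "y": 0, "z": 0.3, "rx": 0, "ry": 0, "rz": 0}, {"x": 0, "y": 0, "z": 0, "rx": 0, "ry": 0, "rz": 0}, {"x": 0, "y": 0, "z": 0, "rx": 0, "ry": 0, "rz": 0}]}}

```text
clock: 6.12
tool_pos: [0.4796, -0.0832, 0.03]
orientation: [-177.9, -18.3, 2.1]
force: [0.5, 0.3, -0.4]
opening: 0.0006
gripper_force: 0.0
```

Run:
```python
from h import *
o=ctrl.get_obs();print(o['clock'],o['tool_pos'],o['orientation'],o['joint_pos'].round(2),o['force'],o['moment'],o['qvel'].round(2))
```

```text
6.125 [ 0.47960411 -0.08315962  0.02999134] [-177.87304171  -18.29397523    2.05936228] [ 13.39   8.98 -58.2   17.99  -4.69  61.32] [ 0.46515084  0.34465537 -0.38927902] [-0.163666    1.03176871  0.04292707] [ 0.13 -0.2  -0.14  0.16 -0.03 -0.1 ]
```

Call:
{"op": "play_rows", "data": {"motion": [{"x": 0, "y": 0, "z": -1, "rx": 0, "ry": 0, "rz": 0}, {"x": 0, "y": 0, "z": -1, "rx": 0, "ry": 0, "rz": 0}, {"x": 0, "y": 0, "z": 0, "rx": -0.27, "ry": -0.87, "rz": 0}, {"x": 0, "y": 0, "z": 0, "rx": -0.27, "ry": -0.87, "rz": 0}, {"x": 0, "y": 0, "z": 0, "rx": 0, "ry": -0.87, "rz": 0}, {"x": 0, "y": 0, "z": 0, "rx": 0, "ry": 0, "rz": 0}]}}

```text
clock: 6.88
tool_pos: [0.4652, -0.0853, 0.0776]
orientation: [180.0, -7.9, 2.2]
force: [-0.1, -0.6, 0.7]
opening: 0.0007
gripper_force: 0.0
```

Call:
{"op": "play_rows", "data": {"motion": [{"x": -0.02, "y": -0.12, "z": 0.68, "rx": 0, "ry": 0, "rz": 0}, {"x": -0.02, "y": -0.12, "z": 0.68, "rx": 0, "ry": 0, "rz": 0}, {"x": -0.02, "y": -0.12, "z": 0.68, "rx": 0, "ry": 0, "rz": 0}, {"x": -0.02, "y": -0.12, "z": 0.68, "rx": 0, "ry": 0, "rz": 0}, {"x": 0, "y": 0, "z": 0, "rx": 0, "ry": 0, "rz": 0}, {"x": 0, "y": 0, "z": 0, "rx": 0, "ry": 0, "rz": 0}]}}

```text
clock: 7.62
tool_pos: [0.4705, -0.0736, 0.0099]
orientation: [179.9, -7.9, 2.2]
force: [-0.8, 0.4, -0.8]
opening: 0.0003
gripper_force: 0.0
```

Call:
{"op": "play_rows", "data": {"motion": [{"x": 0.2, "y": 0, "z": 0.03, "rx": 0, "ry": 1, "rz": 0}, {"x": 0.14, "y": 0, "z": 0.03, "rx": 0, "ry": 0, "rz": 0}, {"x": 0, "y": 0, "z": 0, "rx": 0, "ry": 0, "rz": 0}, {"x": 0.04, "y": 0, "z": 0, "rx": 0, "ry": 0, "rz": 0}, {"x": 0, "y": 0, "z": 0, "rx": 0, "ry": 0, "rz": 0}]}}

```text
clock: 8.25
tool_pos: [0.4809, -0.073, 0.0097]
orientation: [179.9, -11.8, 2.2]
force: [0.0, 0.1, 0.0]
opening: 0.0006
gripper_force: 0.0
```

Call:
{"op": "play_rows", "data": {"motion": [{"x": 0.1, "y": 0, "z": 0.02, "rx": 0, "ry": 0, "rz": 0}, {"x": 0.04, "y": 0, "z": 0.01, "rx": 0, "ry": 0, "rz": 0}, {"x": 0, "y": 0, "z": 0, "rx": 0, "ry": 0, "rz": 0}]}}

```text
clock: 8.62
tool_pos: [0.4833, -0.0732, 0.0092]
orientation: [179.9, -11.8, 2.2]
force: [-1.8, -0.3, 1.2]
opening: 0.0005
gripper_force: 1.2
```

Call:
{"op": "play_rows", "data": {"motion": [{"x": 0.03, "y": 0, "z": 0, "rx": 0, "ry": 0, "rz": 0}, {"x": 0, "y": 0, "z": 0, "rx": 0, "ry": 0, "rz": 0}]}}

```text
clock: 8.88
tool_pos: [0.4835, -0.0733, 0.0092]
orientation: [179.9, -11.7, 2.2]
force: [-4.2, 1.5, 1.4]
opening: 0.0006
gripper_force: 2.4
```

Call:
{"op": "play_rows", "data": {"motion": [{"x": 0.03, "y": 0, "z": -0.06, "rx": 0, "ry": 0, "rz": 0}, {"x": 0.03, "y": 0, "z": -0.06, "rx": 0, "ry": 0, "rz": 0}]}}

```text
clock: 9.12
tool_pos: [0.4835, -0.0734, 0.012]
orientation: [179.9, -11.6, 2.2]
force: [-5.9, 3.2, -2.4]
opening: 0.0004
gripper_force: 2.7
```

Call:
{"op": "play_rows", "data": {"motion": [{"x": 0.03, "y": 0, "z": -0.06, "rx": 0, "ry": 0, "rz": 0}, {"x": 0.03, "y": 0, "z": -0.06, "rx": 0, "ry": 0, "rz": 0}, {"x": 0.02, "y": 0, "z": -0.06, "rx": 0, "ry": 0, "rz": 0}]}}

```text
clock: 9.5
tool_pos: [0.4838, -0.0735, 0.0165]
orientation: [179.9, -11.6, 2.1]
force: [-7.3, 4.7, -0.5]
opening: 0.0003
gripper_force: 3.7
```

Call:
{"op": "play_rows", "data": {"motion": [{"x": 0.02, "y": 0, "z": -0.06, "rx": 0, "ry": 0, "rz": 0}, {"x": 0.02, "y": 0, "z": -0.06, "rx": 0, "ry": 0, "rz": 0}]}}

```text
clock: 9.75
tool_pos: [0.4842, -0.0735, 0.0197]
orientation: [179.9, -11.6, 2.1]
force: [-7.8, 3.9, 0.4]
opening: 0.0008
gripper_force: 4.0
```

Run:
```python
from h import *
import pickle
o=ctrl.get_obs();print(o['clock'],o['tool_pos'],o['force'])
a=cv2.imread('pics/top0.png'); b=cams.snapshot('top'); s=cams.snapshot('side')
cv2.imwrite('pics/top1.png',b); cv2.imwrite('pics/side1.png',s)
s0=cv2.imread('pics/side0.png')
A=cv2.resize(s[190:310,290:420],(520,480),interpolation=cv2.INTER_CUBIC)
cv2.imwrite('pics/chk.png',A)
```

```text
9.75 [ 0.48420515 -0.07347308  0.0197102 ] [-7.84833213  3.89484427  0.405557  ]
```

Call:
{"op": "play_rows", "data": {"motion": [{"x": -0.03, "y": 0, "z": -0.06, "rx": 0, "ry": 0, "rz": 0}, {"x": -0.03, "y": 0, "z": -0.06, "rx": 0, "ry": 0, "rz": 0}]}}

```text
clock: 10.1
tool_pos: [0.4843, -0.073, 0.0233]
orientation: [179.9, -11.8, 2.2]
force: [-1.5, -1.6, 0.6]
opening: 0.0003
gripper_force: 0.9
```

Run:
```python
from h import *
b=cams.snapshot('side'); cv2.imwrite('pics/side2.png',b)
c=cal('side')
for n in (0,1,2): 
    s=cv2.imread(f'pics/side{n}.png'); 
    if n==0: r=s
    else: print(n,[(int((cv2.absdiff(r,s)[y:y+10,330:390].max(2)>40).sum())) for y in range(210,270,10)])
print(proj(c,[.4965,-.073,.017]),proj(c,[.566,-.073,.085]))
A=np.hstack([cv2.resize(cv2.imread(f'pics/side{n}.png')[205:275,320:390],(390,390),interpolation=cv2.INTER_CUBIC) for n in (1,2)])
cv2.imwrite('pics/chk.png',A)
```

```text
1 [6, 48, 63, 73, 79, 111]
2 [5, 48, 67, 67, 76, 109]
[327.77998183 237.46393333] [350.51516885 218.56397319]
```

View pics/chk.png

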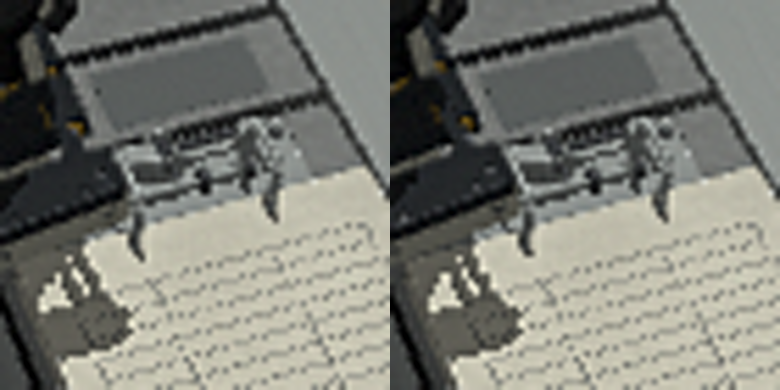

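The lever is still down and the rings closed in both crops; it slipped back when I withdrew. I'll try again with more tilt and a longer lift while keeping the push.

Call:
{"op": "play_rows", "data": {"motion": [{"x": -0.4, "y": 0, "z": 0, "rx": 0, "ry": 1, "rz": 0}, {"x": -0.12, "y": 0, "z": 0.4, "rx": 0, "ry": 0, "rz": 0}, {"x": 0, "y": 0, "z": 0, "rx": 0, "ry": 0, "rz": 0}, {"x": 0.28, "y": 0, "z": 0.08, "rx": 0, "ry": 0, "rz": 0}, {"x": 0, "y": 0, "z": 0, "rx": 0, "ry": 0, "rz": 0}]}}

```text
clock: 10.78
tool_pos: [0.4854, -0.0763, 0.0169]
orientation: [-179.3, -15.0, 2.2]
force: [-0.0, -0.3, -0.9]
opening: 0.0005
gripper_force: 0.0
```

Call:
{"op": "play_rows", "data": {"motion": [{"x": -0.4, "y": -0.13, "z": -0.12, "rx": -0.18, "ry": -0.8, "rz": 0}, {"x": 0, "y": 0, "z": 0, "rx": 0, "ry": 0, "rz": 0}, {"x": -0.05, "y": 0, "z": 0.28, "rx": 0, "ry": 0, "rz": 0}, {"x": 0, "y": 0, "z": 0, "rx": 0, "ry": 0, "rz": 0}]}}

```text
clock: 11.28
tool_pos: [0.4739, -0.074, 0.0096]
orientation: [180.0, -11.8, 2.2]
force: [-0.4, -0.6, 0.5]
opening: 0.0005
gripper_force: 0.0
```

Call:
{"op": "play_rows", "data": {"motion": [{"x": 0.2, "y": 0, "z": 0.04, "rx": 0, "ry": 0, "rz": 0}, {"x": 0.16, "y": 0, "z": 0.05, "rx": 0, "ry": 0, "rz": 0}, {"x": 0, "y": 0, "z": 0, "rx": 0, "ry": 0, "rz": 0}, {"x": 0.05, "y": 0, "z": 0.01, "rx": 0, "ry": 0, "rz": 0}, {"x": 0, "y": 0, "z": 0, "rx": 0, "ry": 0, "rz": 0}]}}

```text
clock: 11.9
tool_pos: [0.4858, -0.073, 0.0103]
orientation: [-180.0, -11.9, 2.2]
force: [0.1, 0.2, 0.3]
opening: 0.0006
gripper_force: 0.0
```

Run:
```python
from h import *
b=cams.snapshot('side'); cv2.imwrite('pics/side3.png',b)
r=cv2.imread('pics/side2.png'); d=cv2.absdiff(r,b).max(2)
print([int((d[y:y+10,330:390]>40).sum()) for y in range(210,270,10)])
ys,xs=np.where(d[190:290,325:420]>40); print(xs.min()+325,xs.max()+325,ys.min()+190,ys.max()+190)
cv2.imwrite('pics/chk2.png',cv2.resize(b[195:275,310:410],(800,640),interpolation=cv2.INTER_CUBIC)[:600])
```

```text
[12, 46, 99, 54, 19, 9]
325 370 190 274
```

View pics/chk2.png

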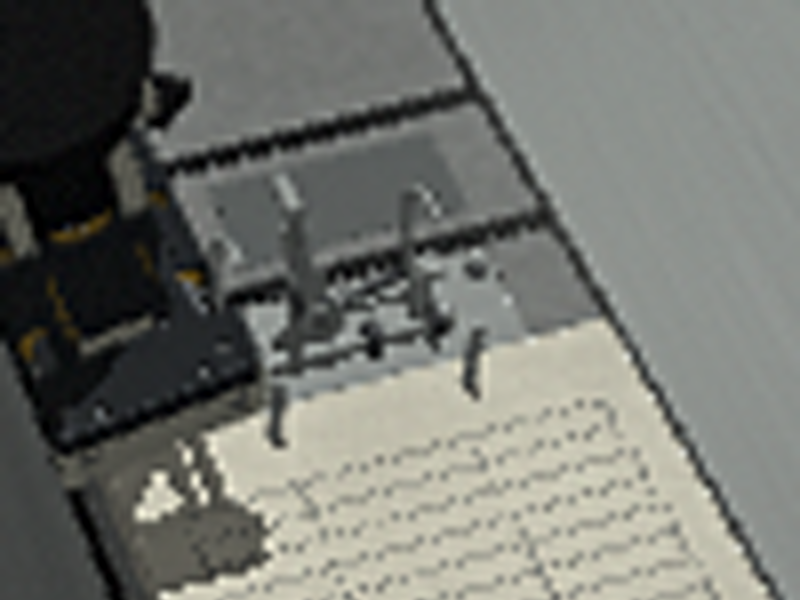

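The crop shows the lever upright at about (298,230), both rings swung open towards the spine, and the post tips bare at (278,388) and (474,335). Next I'll retreat and go for the bar.

Call:
{"op": "play_rows", "data": {"motion": [{"x": -0.55, "y": 0, "z": -0.32, "rx": 0, "ry": 0, "rz": 0}, {"x": -0.55, "y": 0, "z": -0.32, "rx": 0, "ry": 0, "rz": 0}, {"x": 0.2, "y": 0, "z": -0.94, "rx": 0, "ry": 0, "rz": 0}, {"x": 0.2, "y": 0, "z": -0.94, "rx": 0, "ry": 0, "rz": 0}, {"x": 0.2, "y": 0, "z": -0.94, "rx": 0, "ry": 0, "rz": 0}, {"x": 0.2, "y": 0, "z": -0.94, "rx": 0, "ry": 0, "rz": 0}, {"x": 0.2, "y": 0, "z": -0.94, "rx": 0, "ry": -0.99, "rz": 0}, {"x": 0, "y": 0, "z": 0, "rx": 0, "ry": -0.99, "rz": 0}, {"x": 0, "y": 0, "z": 0, "rx": 0, "ry": -0.99, "rz": 0}, {"x": 0.35, "y": -0.9, "z": 0, "rx": 0, "ry": 0, "rz": 0}, {"x": 0.35, "y": -0.9, "z": 0, "rx": 0, "ry": 0, "rz": 0}, {"x": 0.35, "y": -0.9, "z": 0, "rx": 0, "ry": 0, "rz": 0}, {"x": 0.35, "y": -0.9, "z": 0, "rx": 0, "ry": 0, "rz": 0}, {"x": 0.35, "y": -0.9, "z": 0, "rx": 0, "ry": 0, "rz": 0}, {"x": 0.35, "y": -0.9, "z": 0, "rx": 0, "ry": 0, "rz": 0}, {"x": 0.35, "y": -0.9, "z": 0, "rx": 0, "ry": 0, "rz": 0}], "fingers": -1}}

```text
clock: 13.95
tool_pos: [0.5108, 0.0865, 0.1407]
orientation: [-180.0, -0.0, 2.2]
force: [0.0, 0.5, 0.2]
opening: 0.0001
gripper_force: 0.0
```

Call:
{"op": "play_rows", "data": {"motion": [{"x": 0, "y": 0, "z": 0, "rx": 0, "ry": 0, "rz": 0.92}, {"x": 0, "y": 0, "z": 0, "rx": 0, "ry": 0, "rz": 0.92}, {"x": 0, "y": 0, "z": 0, "rx": 0, "ry": 0, "rz": 0.92}, {"x": 0, "y": 0, "z": 0, "rx": 0, "ry": 0, "rz": 0.92}, {"x": 0, "y": 0, "z": 0, "rx": 0, "ry": 0, "rz": 0.92}, {"x": 0, "y": 0, "z": 0, "rx": 0, "ry": 0, "rz": 0.92}, {"x": 0, "y": 0, "z": 0, "rx": 0, "ry": 0, "rz": 0.92}, {"x": 0, "y": 0, "z": 0, "rx": 0, "ry": 0, "rz": 0.92}, {"x": 0, "y": 0, "z": 0, "rx": 0, "ry": 0, "rz": 0.92}, {"x": 0, "y": 0, "z": 0, "rx": 0, "ry": 0, "rz": 0.92}, {"x": 0, "y": 0, "z": 0, "rx": 0, "ry": 0, "rz": 0.92}, {"x": 0, "y": 0, "z": 0, "rx": 0, "ry": 0, "rz": 0.92}, {"x": 0, "y": 0, "z": 0, "rx": 0, "ry": 0, "rz": 0}], "fingers": 0.14}}

```text
clock: 15.58
tool_pos: [0.5109, 0.0859, 0.1404]
orientation: [-180.0, 0.0, -41.9]
force: [-0.4, -0.2, 0.6]
opening: 0.0503
gripper_force: 0.0
```

Call:
{"op": "play_rows", "data": {"motion": [{"x": 0, "y": 0, "z": 1, "rx": 0, "ry": 0, "rz": 0}, {"x": 0, "y": 0, "z": 1, "rx": 0, "ry": 0, "rz": 0}, {"x": 0, "y": 0, "z": 1, "rx": 0, "ry": 0, "rz": 0}, {"x": 0, "y": 0, "z": 1, "rx": 0, "ry": 0, "rz": 0}, {"x": 0, "y": 0, "z": 0.6, "rx": 0, "ry": 0, "rz": 0}, {"x": 0, "y": 0, "z": 0.38, "rx": 0, "ry": 0, "rz": 0}, {"x": 0, "y": 0, "z": 0, "rx": 0, "ry": 0, "rz": 0}]}}

```text
clock: 16.45
tool_pos: [0.5109, 0.0855, 0.0157]
orientation: [180.0, 0.0, -41.9]
force: [0.1, -0.5, -0.2]
opening: 0.0502
gripper_force: 0.0
```

Call:
{"op": "play_rows", "data": {"motion": [{"x": 0, "y": 0, "z": 0, "rx": 0, "ry": 0, "rz": 0}, {"x": 0, "y": 0, "z": 0, "rx": 0, "ry": 0, "rz": 0}, {"x": 0, "y": 0, "z": 0, "rx": 0, "ry": 0, "rz": 0}, {"x": 0, "y": 0, "z": 0, "rx": 0, "ry": 0, "rz": 0}, {"x": 0, "y": 0, "z": 0, "rx": 0, "ry": 0, "rz": 0}], "fingers": -1}}

```text
clock: 17.08
tool_pos: [0.5111, 0.0856, 0.0161]
orientation: [-180.0, -0.0, -41.9]
force: [0.6, -0.5, 1.1]
opening: 0.0097
gripper_force: 30.0
```

Call:
{"op": "play_rows", "data": {"motion": [{"x": 0, "y": 0, "z": -1, "rx": 0, "ry": 0, "rz": 0}, {"x": 0, "y": 0, "z": -1, "rx": 0, "ry": 0, "rz": 0}, {"x": 0, "y": 0, "z": -1, "rx": 0, "ry": 0, "rz": -1}, {"x": 0, "y": 0, "z": -1, "rx": 0, "ry": 0, "rz": -1}, {"x": 0, "y": 0, "z": -1, "rx": 0, "ry": 0, "rz": -1}, {"x": 0, "y": 0, "z": 0, "rx": 0, "ry": 0, "rz": -1}, {"x": 0, "y": 0, "z": 0, "rx": 0, "ry": 0, "rz": -1}, {"x": 0, "y": 0, "z": 0, "rx": 0, "ry": 0, "rz": -1}, {"x": 0, "y": 0, "z": 0, "rx": 0, "ry": 0, "rz": -1}, {"x": 0, "y": 0, "z": 0, "rx": 0, "ry": 0, "rz": -1}, {"x": 0, "y": 0, "z": 0, "rx": 0, "ry": 0, "rz": -1}, {"x": 0, "y": 0, "z": 0, "rx": 0, "ry": 0, "rz": -1}, {"x": 0, "y": 0, "z": 0, "rx": 0, "ry": 0, "rz": -1}]}}

```text
clock: 18.7
tool_pos: [0.5107, 0.0854, 0.1408]
orientation: [-180.0, 0.0, 2.2]
force: [-0.2, -0.9, 0.3]
opening: 0.0096
gripper_force: 30.0
```

Call:
{"op": "play_rows", "data": {"motion": [{"x": 0.2, "y": 0.88, "z": 0, "rx": 0, "ry": 0, "rz": 0}, {"x": 0.2, "y": 0.88, "z": 0, "rx": 0, "ry": 0, "rz": 0}, {"x": 0.2, "y": 0.88, "z": 0, "rx": 0, "ry": 0, "rz": 0}, {"x": 0.2, "y": 0.88, "z": 0, "rx": 0, "ry": 0, "rz": 0}, {"x": 0.2, "y": 0.88, "z": 0, "rx": 0, "ry": 0, "rz": 0}, {"x": 0.2, "y": 0.88, "z": 0, "rx": 0, "ry": 0, "rz": 0}, {"x": 0.2, "y": 0.88, "z": 0, "rx": 0, "ry": 0, "rz": 0}, {"x": 0.2, "y": 0.88, "z": 0, "rx": 0, "ry": 0, "rz": 0}, {"x": 0.2, "y": 0.88, "z": 0, "rx": 0, "ry": 0, "rz": 0}, {"x": 0.2, "y": 0.88, "z": 0, "rx": 0, "ry": 0, "rz": 0}, {"x": 0, "y": 0, "z": 0, "rx": 0, "ry": 0, "rz": 0}, {"x": 0, "y": 0, "z": 0, "rx": 0, "ry": 0, "rz": 0}]}}

```text
clock: 20.2
tool_pos: [0.5685, -0.1324, 0.1406]
orientation: [-180.0, 0.0, 2.0]
force: [0.0, -0.0, -0.8]
opening: 0.01
gripper_force: 30.0
```

Run:
```python
from h import *
import pickle
o=ctrl.get_obs();print(o['clock'],o['tool_pos'],o['orientation'],o['joint_pos'].round(1),o['force'])
c=cal('wrist'); im=cams.snapshot('wrist'); pickle.dump((c,o),open('pics/w2.pkl','wb')); cv2.imwrite('pics/w2.png',im)
s=cams.snapshot('side'); cv2.imwrite('pics/side4.png',s); t=cams.snapshot('top'); cv2.imwrite('pics/top4.png',t)
O=np.array([.568,-.133,0]);a=np.radians(2);R=np.array([[np.cos(a),-np.sin(a),0],[np.sin(a),np.cos(a),0],[0,0,1]])
for n,p in dict(near=(-.04,0,.059),far=(.04,0,.059)).items():
    for m in ('wrist','side','top'): print(n,m,proj(cal(m),O+R@np.array(p)))
# bar far hole predicted
tp=o['tool_pos']; h=tp+R@np.array([.04,0,0])+[0,0,-.0127]; print('hole',proj(c,h),proj(c,h+[0,0,.005]))
A=cv2.resize(im[90:215,245:425],(780,540),interpolation=cv2.INTER_CUBIC)
cv2.imwrite('pics/w2v.png',A)
```

```text
20.2 [ 0.56848338 -0.13238894  0.14064685] [-1.79975148e+02  1.84895246e-02  2.03232413e+00] [  6.1  16.1 -17.8  -0.  -56.2  86. ] [ 0.03821608 -0.02351492 -0.78624169]
near wrist [325.0906706  246.81834099]
near side [344.88693293 242.36799545]
near top [373.06755135 180.21356577]
far wrist [325.30098133 161.08066315]
far side [369.79356449 235.61948584]
far top [371.29700769 152.90388683]
hole [324.12031818 173.00650887] [324.12332641 174.32979035]
```

View pics/w2v.png

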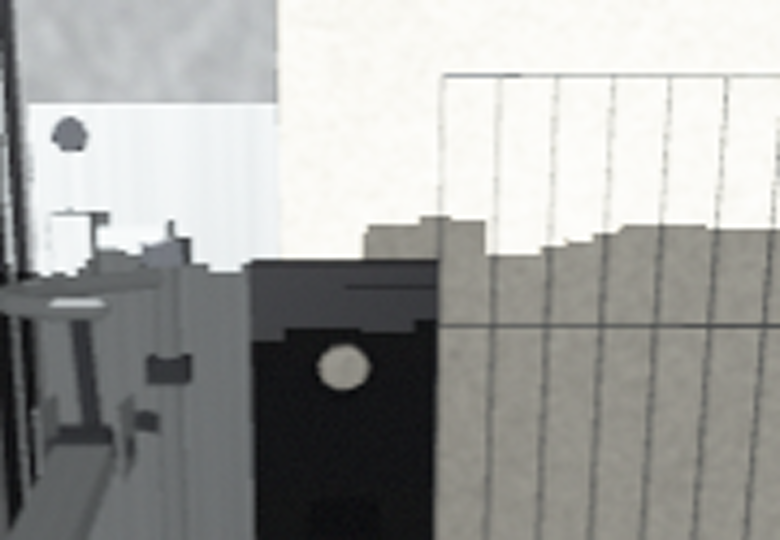

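The crop shows the bar square in the grip, with its far hole at (344,368), i.e. px (324.4,175.2), about 0.5 mm from where I expected it. The bar hides the posts, so I'll back off 110 mm to see both tips with the same camera.

Call:
{"op": "play_rows", "data": {"motion": [{"x": -0.88, "y": 0, "z": 0, "rx": 0, "ry": 0, "rz": 0}, {"x": -0.88, "y": 0, "z": 0, "rx": 0, "ry": 0, "rz": 0}, {"x": -0.88, "y": 0, "z": 0, "rx": 0, "ry": 0, "rz": 0}, {"x": -0.88, "y": 0, "z": 0, "rx": 0, "ry": 0, "rz": 0}, {"x": -0.88, "y": 0, "z": 0, "rx": 0, "ry": 0, "rz": 0}, {"x": 0, "y": 0, "z": 0, "rx": 0, "ry": 0, "rz": 0}, {"x": 0, "y": 0, "z": 0, "rx": 0, "ry": 0, "rz": 0}]}}

```text
clock: 21.22
tool_pos: [0.4595, -0.1362, 0.1413]
orientation: [-180.0, -0.1, 2.1]
force: [0.6, -0.2, -1.6]
opening: 0.0094
gripper_force: 30.0
```

Run:
```python
from h import *
import pickle
o=ctrl.get_obs();print(o['clock'],o['tool_pos'],o['orientation'])
c=cal('wrist'); im=cams.snapshot('wrist'); pickle.dump((c,o),open('pics/w3.pkl','wb')); cv2.imwrite('pics/w3.png',im)
O=np.array([.568,-.133,0]);a=np.radians(2);R=np.array([[np.cos(a),-np.sin(a),0],[np.sin(a),np.cos(a),0],[0,0,1]])
P=[proj(c,O+R@np.array(p)) for p in [(-.04,0,.059),(.04,0,.059),(-.04,0,.025),(.04,0,.025)]]; print(P)
n,f=P[0],P[1]
# left: near post, right: far post, 8x
cr=[]
for q in (n,f):
    x,y=int(q[0])-24,max(0,int(q[1])-24); cr.append(cv2.resize(im[y:y+60,x:x+48],(384,480),interpolation=cv2.INTER_CUBIC)); print('org',x,y)
cv2.imwrite('pics/w3v.png',np.hstack(cr))
```

```text
21.225 [ 0.45954621 -0.13618052  0.14132256] [-1.79987108e+02 -7.91317681e-02  2.09646946e+00]
[array([324.89086265, 126.23156982]), array([325.10993292,  19.32086902]), array([324.7742808 , 126.41129664]), array([324.95552082,  33.71734776])]
org 300 102
org 301 0
```

View pics/w3v.png

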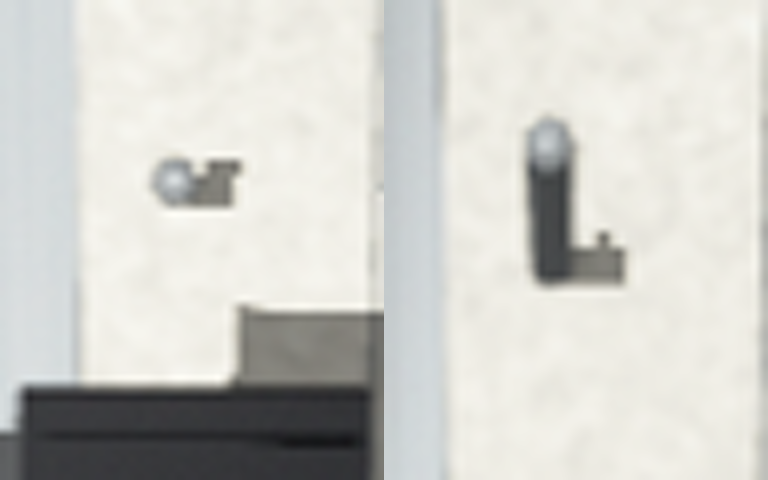

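Left panel: near post tip at crop (175,180), i.e. px (321.4,124.1). Right panel: far tip at (548,140), px (321.1,17.1), with its foot at the sheets at (552,280), px (321.6,34.5).

Run:
```python
from h import *
import pickle
c3,o3=pickle.load(open('pics/w3.pkl','rb')); c2,o2=pickle.load(open('pics/w2.pkl','rb'))
N=onz(c3,(321.4,124.1),.058);F=onz(c3,(321.1,17.1),.058)
print('near',N,'far',F,np.linalg.norm(N-F),np.degrees(np.arctan2(*(F-N)[1::-1])))
M=(N+F)/2
for z in (.015,.02,.025,.03): print(z,proj(c3,[F[0],F[1],z]))
h=onz(c2,(324.4,175.2),o2['tool_pos'][2]-.0077); a=np.radians(o2['orientation'][2])
B=h-.04*np.array([np.cos(a),np.sin(a),0]); off=(B-o2['tool_pos'])[:2]; print('bar centre - tcp',off,'mid posts',M)
T=M[:2]-off; print('TCP target',T)
d=T-o3['tool_pos'][:2]; a=np.radians(o3['orientation'][2]); print('tool x',d@[np.cos(a),np.sin(a)],'tool y',d@[np.sin(a),-np.cos(a)])
```

```text
near [ 0.52965897 -0.13140114  0.058     ] far [ 0.60973646 -0.12844097  0.058     ] 0.08013218744453941 2.1170510318615223
0.015 [321.56209618  35.01090247]
0.02 [321.51619892  33.23150228]
0.025 [321.46850552  31.38256468]
0.03 [321.41890868  29.45994071]
bar centre - tcp [-0.00052391 -0.00020827] mid posts [ 0.56969771 -0.12992105  0.058     ]
TCP target [ 0.57022163 -0.12971279]
tool x 0.11083794093663332 tool y -0.0024146639267536227
```

Call:
{"op": "play_rows", "data": {"motion": [{"x": 0.88, "y": -0.02, "z": 0, "rx": 0, "ry": 0, "rz": 0}, {"x": 0.88, "y": -0.02, "z": 0, "rx": 0, "ry": 0, "rz": 0}, {"x": 0.88, "y": -0.02, "z": 0, "rx": 0, "ry": 0, "rz": 0}, {"x": 0.88, "y": -0.02, "z": 0, "rx": 0, "ry": 0, "rz": 0}, {"x": 0.91, "y": -0.02, "z": 0, "rx": 0, "ry": 0, "rz": 0}, {"x": 0, "y": 0, "z": 0.8, "rx": 0, "ry": 0, "rz": 0}, {"x": 0, "y": 0, "z": 0.8, "rx": 0, "ry": 0, "rz": 0}, {"x": 0, "y": 0, "z": 0.4, "rx": 0, "ry": 0, "rz": 0}, {"x": 0, "y": 0, "z": 0, "rx": 0, "ry": 0, "rz": 0}, {"x": 0, "y": 0, "z": 0, "rx": 0, "ry": 0, "rz": 0}]}}

```text
clock: 22.52
tool_pos: [0.5701, -0.13, 0.0916]
orientation: [-180.0, -0.1, 2.1]
force: [0.1, 0.1, -1.1]
opening: 0.0098
gripper_force: 30.0
```

Run:
```python
from h import *
import pickle
o=ctrl.get_obs();print(o['clock'],o['tool_pos'],o['orientation'],o['force'])
c=cal('wrist'); im=cams.snapshot('wrist'); pickle.dump((c,o),open('pics/w4.pkl','wb')); cv2.imwrite('pics/w4.png',im)
tp=o['tool_pos']; a=np.radians(o['orientation'][2])
h=tp+.04*np.array([np.cos(a),np.sin(a),0])+np.array([-.0005,-.0002,-.0077]); q=proj(c,h); print('hole pred',q,'post',proj(c,[.6097,-.1284,.058]))
g=cv2.cvtColor(im,cv2.COLOR_BGR2GRAY); x,y=q.round().astype(int); print(x-10,y-9); print(g[y-9:y+10,x-10:x+11])
```

```text
22.525 [ 0.57012986 -0.13000903  0.09159422] [-1.79993853e+02 -6.98050332e-02  2.06922390e+00] [ 0.13325036  0.10831838 -1.08246293]
hole pred [324.36232396 175.1790872 ] post [323.78465785 168.84074855]
314 166
[[ 57  57  56  57  57  58  57  56  57  56  55  54  55  55  54  56  54  55
   53  54  54]
 [ 54  53  53  53  52  53  53  52  52  51  52  51  50  51  53  52  51  50
   49  49  50]
 [ 20  17  21  19  17  19  18  16  17  17  18  15  17  18  19  17  19  17
   16  18  16]
 [ 19  18  20  19  20  16  16  20  23  30  32  32  24  17  18  18  18  18
   17  19  17]
 [ 17  15  18  16  18  13  24  49  61  73  80  79  63  40  27  16  20  19
   20  19  19]
 [ 19  18  16  15  15  32  68  86  91  93  92  93  98  92  62  22  20  17
   18  18  18]
 [ 16  16  16  16  20  81 117 121 107  98  96 105 122 129 107  58  14  18
   17  17  17]
 [ 18  16  15  17  42 104 128 128 129 134 136 135 134 132 129  92  24  15
   17  17  17]
 [ 18  17  18  14  74 118 130 131 132 134 135 133 133 132 131 105  51  17
   17  18  15]
 [ 19  19  15  15  56 111 132 132 133 133 132 130 132 132 132 104  49  15
   17  16  16]
 [ 19  13  16  12  52 111 133 133 133 131 128 128 130 130 127  92  29  18
   15  16  16]
 [ 18  16  15  14  11  95 129 130 130 129 126 127 128 129 111  63  13  15
   15  17  14]
 [ 16  17  17  17  14  50 101 123 122 124 125 125 125 122  89  29  14  13
   18  15  14]
 [ 20  14  19  15  17  14  29  72 104 115 117 117  92  45  12  12  13  17
   16  16  16]
 [ 17  17  19  17  17  17  15  12  30  38  38  27  13  14  14  14  16  15
   20  17  17]
 [ 15  17  17  12  16  17  14  16  13  15  10  12  15  14  15  14  18  18
   16  15  15]
 [ 16  17  14  18  17  17  17  16  14  16  14  14  16  15  16  17  16  16
   17  16  14]
 [ 17  16  11  16  17  15  16  15  17  16  16  18  18  17  13  18  15  17
   15  18  16]
 [ 16  16  17  17  19  19  17  19  14  17  18  16  17  16  18  18  15  17
   16  18  19]]
```

Call:
{"op": "play_rows", "data": {"motion": [{"x": 0, "y": -0.01, "z": 0.35, "rx": 0, "ry": 0, "rz": 0}, {"x": 0, "y": 0, "z": 0.35, "rx": 0, "ry": 0, "rz": 0}, {"x": 0, "y": 0, "z": 0.08, "rx": 0, "ry": 0, "rz": 0}, {"x": 0, "y": 0, "z": 0.08, "rx": 0, "ry": 0, "rz": 0}, {"x": 0, "y": 0, "z": 0.08, "rx": 0, "ry": 0, "rz": 0}, {"x": 0, "y": 0, "z": 0.08, "rx": 0, "ry": 0, "rz": 0}]}}

```text
clock: 23.32
tool_pos: [0.5696, -0.1297, 0.0654]
orientation: [-180.0, -0.0, 2.1]
force: [1.1, 0.5, -0.6]
opening: 0.0099
gripper_force: 30.0
```

Call:
{"op": "play_rows", "data": {"motion": [{"x": 0, "y": 0, "z": 0.12, "rx": 0, "ry": 0, "rz": 0}, {"x": 0, "y": 0, "z": 0.12, "rx": 0, "ry": 0, "rz": 0}, {"x": 0, "y": 0, "z": 0.12, "rx": 0, "ry": 0, "rz": 0}, {"x": 0, "y": 0, "z": 0.12, "rx": 0, "ry": 0, "rz": 0}, {"x": 0, "y": 0, "z": 0.12, "rx": 0, "ry": 0, "rz": 0}, {"x": 0, "y": 0, "z": 0, "rx": 0, "ry": 0, "rz": 0}]}}

```text
clock: 24.08
tool_pos: [0.5694, -0.1297, 0.0501]
orientation: [-180.0, 0.0, 2.1]
force: [-0.1, 0.2, 0.1]
opening: 0.0095
gripper_force: 30.0
```

Call:
{"op": "play_rows", "data": {"motion": [{"x": 0, "y": 0, "z": 0.12, "rx": 0, "ry": 0, "rz": 0}, {"x": 0, "y": 0, "z": 0.12, "rx": 0, "ry": 0, "rz": 0}, {"x": 0, "y": 0, "z": 0.12, "rx": 0, "ry": 0, "rz": 0}, {"x": 0, "y": 0, "z": 0.08, "rx": 0, "ry": 0, "rz": 0}, {"x": 0, "y": 0, "z": 0, "rx": 0, "ry": 0, "rz": 0}]}}

```text
clock: 24.7
tool_pos: [0.5694, -0.1298, 0.0392]
orientation: [-180.0, 0.0, 2.1]
force: [-0.1, 0.2, -0.6]
opening: 0.0097
gripper_force: 30.0
```

Call:
{"op": "play_rows", "data": {"motion": [{"x": 0, "y": 0, "z": 0.08, "rx": 0, "ry": 0, "rz": 0}, {"x": 0, "y": 0, "z": 0.08, "rx": 0, "ry": 0, "rz": 0}, {"x": 0, "y": 0, "z": 0.08, "rx": 0, "ry": 0, "rz": 0}, {"x": 0, "y": 0, "z": 0, "rx": 0, "ry": 0, "rz": 0}]}}

```text
clock: 25.2
tool_pos: [0.5695, -0.1297, 0.0333]
orientation: [-180.0, -0.0, 2.1]
force: [0.2, 0.4, 0.8]
opening: 0.0098
gripper_force: 30.0
```

Call:
{"op": "play_rows", "data": {"motion": [{"x": 0, "y": 0, "z": 0.06, "rx": 0, "ry": 0, "rz": 0}, {"x": 0, "y": 0, "z": 0.06, "rx": 0, "ry": 0, "rz": 0}, {"x": 0, "y": 0, "z": 0, "rx": 0, "ry": 0, "rz": 0}]}}

```text
clock: 25.58
tool_pos: [0.5696, -0.1297, 0.0303]
orientation: [-180.0, -0.0, 2.1]
force: [-0.4, -0.0, 1.3]
opening: 0.0096
gripper_force: 30.0
```

Call:
{"op": "play_rows", "data": {"motion": [{"x": 0, "y": 0, "z": 0, "rx": 0, "ry": 0, "rz": 0}, {"x": 0, "y": 0, "z": 0, "rx": 0, "ry": 0, "rz": 0}, {"x": 0, "y": 0, "z": 0, "rx": 0, "ry": 0, "rz": 0}, {"x": 0, "y": 0, "z": -0.5, "rx": 0, "ry": 0, "rz": 0}, {"x": 0, "y": 0, "z": -0.6, "rx": 0, "ry": 0, "rz": 0}, {"x": 0, "y": 0, "z": 0, "rx": 0, "ry": 0, "rz": 0}], "fingers": -0.5}}

```text
clock: 26.32
tool_pos: [0.5709, -0.1297, 0.06]
orientation: [-180.0, -0.2, 2.1]
force: [0.1, 0.1, 0.3]
opening: 0.0218
gripper_force: 0.0
```

Call:
{"op": "play_rows", "data": {"motion": [{"x": 0, "y": 0, "z": 0, "rx": 0, "ry": 0, "rz": 0}, {"x": 0, "y": 0, "z": 0, "rx": 0, "ry": 0, "rz": 0}, {"x": 0, "y": 0, "z": 0.2, "rx": 0, "ry": 0, "rz": 0}, {"x": 0, "y": 0, "z": 0.2, "rx": 0, "ry": 0, "rz": 0}, {"x": 0, "y": 0, "z": 0, "rx": 0, "ry": 0, "rz": 0}], "fingers": -1}}

```text
clock: 26.95
tool_pos: [0.5689, -0.1298, 0.047]
orientation: [-180.0, 0.1, 2.1]
force: [0.5, 0.8, -0.5]
opening: 0.0005
gripper_force: 0.0
```

Call:
{"op": "play_rows", "data": {"motion": [{"x": 0, "y": 0, "z": 0.06, "rx": 0, "ry": 0, "rz": 0}, {"x": 0, "y": 0, "z": 0.06, "rx": 0, "ry": 0, "rz": 0}, {"x": 0, "y": 0, "z": 0.06, "rx": 0, "ry": 0, "rz": 0}, {"x": 0, "y": 0, "z": 0, "rx": 0, "ry": 0, "rz": 0}]}}

```text
clock: 27.45
tool_pos: [0.5694, -0.1298, 0.0433]
orientation: [-180.0, -0.0, 2.1]
force: [-0.1, 0.7, -0.1]
opening: 0.0006
gripper_force: 0.0
```

Call:
{"op": "play_rows", "data": {"motion": [{"x": 0, "y": 0, "z": 0.05, "rx": 0, "ry": 0, "rz": 0}, {"x": 0, "y": 0, "z": 0.05, "rx": 0, "ry": 0, "rz": 0}, {"x": 0, "y": 0, "z": 0.05, "rx": 0, "ry": 0, "rz": 0}, {"x": 0, "y": 0, "z": 0, "rx": 0, "ry": 0, "rz": 0}]}}

```text
clock: 27.95
tool_pos: [0.5696, -0.1298, 0.0396]
orientation: [-180.0, -0.0, 2.1]
force: [0.1, -0.3, 0.8]
opening: 0.0007
gripper_force: 0.5
```

Call:
{"op": "play_rows", "data": {"motion": [{"x": 0, "y": 0, "z": 0.04, "rx": 0, "ry": 0, "rz": 0}, {"x": 0, "y": 0, "z": 0.04, "rx": 0, "ry": 0, "rz": 0}, {"x": 0, "y": 0, "z": 0, "rx": 0, "ry": 0, "rz": 0}]}}

```text
clock: 28.32
tool_pos: [0.5697, -0.1298, 0.0384]
orientation: [-180.0, -0.0, 2.1]
force: [-2.3, 1.5, 9.1]
opening: 0.0005
gripper_force: 4.6
```

Call:
{"op": "play_rows", "data": {"motion": [{"x": 0, "y": 0, "z": 0.01, "rx": 0, "ry": 0, "rz": 0}, {"x": 0, "y": 0, "z": 0, "rx": 0, "ry": 0, "rz": 0}, {"x": 0, "y": 0, "z": 0, "rx": 0, "ry": 0, "rz": 0}]}}

```text
clock: 28.7
tool_pos: [0.5697, -0.1298, 0.0384]
orientation: [-180.0, -0.0, 2.1]
force: [-3.2, 0.8, 9.9]
opening: 0.0005
gripper_force: 5.0
```

Call:
{"op": "play_rows", "data": {"motion": [{"x": 0, "y": 0, "z": 0.01, "rx": 0, "ry": 0, "rz": 0}, {"x": 0, "y": 0, "z": 0, "rx": 0, "ry": 0, "rz": 0}, {"x": 0, "y": 0, "z": 0, "rx": 0, "ry": 0, "rz": 0}, {"x": 0, "y": 0, "z": 0, "rx": 0, "ry": 0, "rz": 0}]}}

```text
clock: 29.2
tool_pos: [0.5697, -0.1298, 0.0382]
orientation: [-180.0, -0.1, 2.1]
force: [-3.8, 1.5, 10.9]
opening: 0.0001
gripper_force: 5.6
```

Call:
{"op": "play_rows", "data": {"motion": [{"x": 0, "y": 0, "z": -0.04, "rx": 0, "ry": 0, "rz": 0}, {"x": 0, "y": 0, "z": -0.2, "rx": 0, "ry": 0, "rz": 0}, {"x": 0, "y": 0, "z": -1, "rx": 0, "ry": 0, "rz": 0}, {"x": 0, "y": 0, "z": -1, "rx": 0, "ry": 0, "rz": 0}, {"x": 0, "y": 0, "z": -0.9, "rx": 0, "ry": 0, "rz": 0}, {"x": 0, "y": 0, "z": -0.8, "rx": 0, "ry": 0, "rz": 0}]}}

```text
clock: 29.95
tool_pos: [0.5693, -0.1298, 0.1364]
orientation: [-180.0, -0.0, 2.0]
force: [0.6, -0.2, 1.1]
opening: 0.0003
gripper_force: 0.0
```

```bash
cat >> h.py <<'E'
_a=np.radians(2.1)
FR=np.array([[np.cos(_a),-np.sin(_a),0],[np.sin(_a),np.cos(_a),0],[0,0,1]]);FO=np.array([.5697,-.1299,0])
def fw(p): return FO+FR@(np.array(p,float)/1000)
E
python3 - <<'E'
from h import *
import pickle
c2,o=pickle.load(open('pics/w2.pkl','rb')); s=cal('side')
for n,p in dict(fend=(40,44,73),fbulge=(40,70,50),fhinge=(40,40,10),nend=(-40,44,73),nbulge=(-40,70,50),nhinge=(-40,40,10),roll=(-15.3,60,85),piv=(0,60,17)).items():
    w=proj(c2,fw(p)); q=proj(s,fw(p)); print(n,'w2crop',((w-[245,90])*4.33).round(),'side3crop',((q-[310,195])*8).round())
o=ctrl.get_obs();print(o['clock'],o['tool_pos'],o['force'])
im=cams.snapshot('wrist');c=cal('wrist');cv2.imwrite('pics/w5.png',im);pickle.dump((c,o),open('pics/w5.pkl','wb'))
cv2.imwrite('pics/side5.png',cams.snapshot('side'));cv2.imwrite('pics/top5.png',cams.snapshot('top'))
A=cv2.resize(cv2.imread('pics/side5.png')[195:275,310:410],(600,480),interpolation=cv2.INTER_CUBIC)
cv2.imwrite('pics/v5.png',A)
E
```

```text
fend w2crop [ 94. 306.] side3crop [436. 208.]
fbulge w2crop [ -9. 293.] side3crop [403. 197.]
fhinge w2crop [164. 275.] side3crop [423. 318.]
nend w2crop [115. 699.] side3crop [240. 259.]
nbulge w2crop [ 18. 654.] side3crop [212. 247.]
nhinge w2crop [176. 592.] side3crop [234. 369.]
roll w2crop [ 13. 606.] side3crop [287. 191.]
piv w2crop [ 83. 446.] side3crop [311. 294.]
29.95 [ 0.56934361 -0.12975761  0.13640543] [ 0.55423271 -0.17067623  1.08626738]
```

Far ring matches its predicted open pose (end at side-crop (436,208)). Pressing reached 10.9 N at a bar underside height of about 13 mm. Next I'll work out a tilted push along the lever's arc.

Run:
```python
from h import *
a=np.radians(35);u=np.array([np.cos(a),-np.sin(a)]);d=np.array([-np.sin(a),-np.cos(a)])
def tcp(t):
    roll=np.array([-70*np.cos(t),17+70*np.sin(t)])
    A=roll-4*d-5*u                    # face on roll
    n=np.array([np.sin(t),np.cos(t)]); l=np.array([-np.cos(t),np.sin(t)])
    # lower corner (A+9.5u) must stay above strip face
    dep=2.5-((A+9.5*u)-[0,17])@n
    if dep>0: A=A+(-d)*dep/((-d)@n)
    return A
th=[1.35,1.25,1.15,1.05,.95,.85,.75,.65,.55,.45,.35,.25,.18,.12,.06,.0]
p0=None
for t in th:
    p=tcp(t); 
    if p0 is not None: q=(p-p0)/25; print(t,p.round(1),'rows x %.3f z %.3f'%(q@u,q@d))
    else: print(t,p.round(1))
    p0=p
print(fw((-8.5,75,103.7)))
```

```text
1.35 [-17.1  91.4]
1.25 [-23.9  89.6] rows x -0.178 z 0.216
1.15 [-30.4  87. ] rows x -0.156 z 0.233
1.05 [-36.6  83.9] rows x -0.132 z 0.247
0.95 [-42.5  80.1] rows x -0.106 z 0.259
0.85 [-48.   75.7] rows x -0.080 z 0.268
0.75 [-53.   70.9] rows x -0.053 z 0.275
0.65 [-57.5  65.5] rows x -0.025 z 0.279
0.55 [-61.5  59.7] rows x 0.003 z 0.280
0.45 [-64.8  53.6] rows x 0.031 z 0.278
0.35 [-67.6  47.1] rows x 0.059 z 0.274
0.25 [-69.4  40.8] rows x 0.086 z 0.252
0.18 [-70.2  36.3] rows x 0.076 z 0.163
0.12 [-70.6  32.5] rows x 0.075 z 0.134
0.06 [-70.7  28.7] rows x 0.084 z 0.127
0.0 [-70.5  24.9] rows x 0.092 z 0.120
[ 0.55845743 -0.05526184  0.1037    ]
```

Call:
{"op": "play_rows", "data": {"motion": [{"x": 0, "y": -1, "z": 0, "rx": 0, "ry": 0, "rz": 0}, {"x": 0, "y": -1, "z": 0, "rx": 0, "ry": 0, "rz": 0}, {"x": 0, "y": -1, "z": 0, "rx": 0, "ry": -0.97, "rz": 0}, {"x": 0, "y": 0, "z": 0, "rx": 0, "ry": -0.97, "rz": 0}, {"x": 0, "y": 0, "z": 0, "rx": 0, "ry": -0.97, "rz": 0}, {"x": 0, "y": 0, "z": 0, "rx": 0, "ry": -0.97, "rz": 0}, {"x": 0, "y": 0, "z": 0, "rx": 0, "ry": -0.97, "rz": 0}, {"x": 0, "y": 0, "z": 0, "rx": 0, "ry": -0.97, "rz": 0}, {"x": 0, "y": 0, "z": 0, "rx": 0, "ry": -0.97, "rz": 0}, {"x": 0, "y": 0, "z": 0, "rx": 0, "ry": -0.97, "rz": 0}, {"x": 0, "y": 0, "z": 0, "rx": 0, "ry": -0.97, "rz": 0}, {"x": 0, "y": 0, "z": 0, "rx": 0, "ry": 0, "rz": 0}, {"x": 0, "y": 0, "z": 0, "rx": 0, "ry": 0, "rz": 0}], "fingers": -1}}

```text
clock: 31.72
tool_pos: [0.5665, -0.0548, 0.135]
orientation: [-180.0, 34.9, 2.1]
force: [-0.6, -0.2, 0.4]
opening: 0.0004
gripper_force: 0.0
```

Call:
{"op": "play_rows", "data": {"motion": [{"x": 0.23, "y": 0, "z": 0.6, "rx": 0, "ry": 0, "rz": 0}, {"x": 0.23, "y": 0, "z": 0.6, "rx": 0, "ry": 0, "rz": 0}, {"x": 0, "y": 0, "z": 0.3, "rx": 0, "ry": 0, "rz": 0}, {"x": 0, "y": 0, "z": 0.15, "rx": 0, "ry": 0, "rz": 0}, {"x": 0, "y": 0, "z": 0, "rx": 0, "ry": 0, "rz": 0}]}}

```text
clock: 32.35
tool_pos: [0.5526, -0.0553, 0.0953]
orientation: [-180.0, 34.9, 2.1]
force: [-1.3, 0.5, 0.8]
opening: 0.0001
gripper_force: 0.0
```

Call:
{"op": "play_rows", "data": {"motion": [{"x": 0, "y": 0, "z": 0.19, "rx": 0, "ry": 0, "rz": 0}, {"x": -0.09, "y": 0, "z": 0.11, "rx": 0, "ry": 0, "rz": 0}, {"x": -0.09, "y": 0, "z": 0.11, "rx": 0, "ry": 0, "rz": 0}, {"x": 0, "y": 0, "z": 0, "rx": 0, "ry": 0, "rz": 0}]}}

```text
clock: 32.85
tool_pos: [0.544, -0.0557, 0.0903]
orientation: [-180.0, 34.8, 2.1]
force: [2.9, 0.7, 4.5]
opening: 0.0004
gripper_force: 2.9
```

Call:
{"op": "play_rows", "data": {"motion": [{"x": -0.08, "y": 0, "z": 0.12, "rx": 0, "ry": 0, "rz": 0}, {"x": -0.08, "y": 0, "z": 0.12, "rx": 0, "ry": 0, "rz": 0}, {"x": -0.07, "y": 0, "z": 0.12, "rx": 0, "ry": 0, "rz": 0}, {"x": -0.07, "y": 0, "z": 0.12, "rx": 0, "ry": 0, "rz": 0}, {"x": 0, "y": 0, "z": 0, "rx": 0, "ry": 0, "rz": 0}]}}

```text
clock: 33.48
tool_pos: [0.5308, -0.0563, 0.0853]
orientation: [180.0, 34.8, 2.1]
force: [3.8, 0.7, 9.3]
opening: 0.0002
gripper_force: 4.8
```

Call:
{"op": "play_rows", "data": {"motion": [{"x": -0.053, "y": 0, "z": 0.13, "rx": 0, "ry": 0, "rz": 0}, {"x": -0.053, "y": 0, "z": 0.13, "rx": 0, "ry": 0, "rz": 0}, {"x": -0.04, "y": 0, "z": 0.135, "rx": 0, "ry": 0, "rz": 0}, {"x": -0.04, "y": 0, "z": 0.135, "rx": 0, "ry": 0, "rz": 0}, {"x": 0, "y": 0, "z": 0, "rx": 0, "ry": 0, "rz": 0}]}}

```text
clock: 34.1
tool_pos: [0.5185, -0.0568, 0.0776]
orientation: [180.0, 34.9, 2.1]
force: [1.1, 1.7, 12.5]
opening: 0.0003
gripper_force: 6.0
```

Call:
{"op": "play_rows", "data": {"motion": [{"x": -0.03, "y": 0, "z": 0.137, "rx": 0, "ry": 0, "rz": 0}, {"x": -0.03, "y": 0, "z": 0.137, "rx": 0, "ry": 0, "rz": 0}, {"x": -0.012, "y": 0, "z": 0.14, "rx": 0, "ry": 0, "rz": 0}, {"x": -0.012, "y": 0, "z": 0.14, "rx": 0, "ry": 0, "rz": 0}, {"x": 0, "y": 0, "z": 0, "rx": 0, "ry": 0, "rz": 0}]}}

```text
clock: 34.72
tool_pos: [0.5075, -0.0572, 0.0674]
orientation: [180.0, 35.1, 2.1]
force: [-2.9, 1.4, 13.5]
opening: 0.0005
gripper_force: 5.6
```

Call:
{"op": "play_rows", "data": {"motion": [{"x": 0.005, "y": 0, "z": 0.14, "rx": 0, "ry": 0, "rz": 0}, {"x": 0.005, "y": 0, "z": 0.14, "rx": 0, "ry": 0, "rz": 0}, {"x": 0.02, "y": 0, "z": 0.14, "rx": 0, "ry": 0, "rz": 0}, {"x": 0, "y": 0, "z": 0, "rx": 0, "ry": 0, "rz": 0}]}}

```text
clock: 35.22
tool_pos: [0.501, -0.0575, 0.058]
orientation: [180.0, 35.2, 2.1]
force: [-3.1, 0.9, 9.5]
opening: 0.0004
gripper_force: 4.0
```

Easing off as expected. Continuing down the arc.

Call:
{"op": "play_rows", "data": {"motion": [{"x": 0.03, "y": 0, "z": 0.14, "rx": 0, "ry": 0, "rz": 0}, {"x": 0.03, "y": 0, "z": 0.14, "rx": 0, "ry": 0, "rz": 0}, {"x": 0.04, "y": 0, "z": 0.14, "rx": 0, "ry": 0, "rz": 0}, {"x": 0.04, "y": 0, "z": 0.13, "rx": 0, "ry": 0, "rz": 0}, {"x": 0, "y": 0, "z": 0, "rx": 0, "ry": 0, "rz": 0}]}}

```text
clock: 35.85
tool_pos: [0.4968, -0.0577, 0.0438]
orientation: [180.0, 35.1, 2.0]
force: [-3.3, -1.1, 5.7]
opening: 0.0004
gripper_force: 2.2
```

Call:
{"op": "play_rows", "data": {"motion": [{"x": 0.05, "y": 0, "z": 0.12, "rx": 0, "ry": 0, "rz": 0}, {"x": 0.05, "y": 0, "z": 0.12, "rx": 0, "ry": 0, "rz": 0}, {"x": 0.05, "y": 0, "z": 0.1, "rx": 0, "ry": 0, "rz": 0}, {"x": 0.05, "y": 0, "z": 0.1, "rx": 0, "ry": 0, "rz": 0}, {"x": 0, "y": 0, "z": 0, "rx": 0, "ry": 0, "rz": 0}]}}

```text
clock: 36.48
tool_pos: [0.4965, -0.0572, 0.0309]
orientation: [-180.0, 34.9, 2.1]
force: [-0.9, -0.4, 0.2]
opening: 0.0004
gripper_force: 0.0
```

Call:
{"op": "play_rows", "data": {"motion": [{"x": 0.08, "y": 0, "z": 0.1, "rx": 0, "ry": 0, "rz": 0}, {"x": 0.05, "y": 0, "z": 0.06, "rx": 0, "ry": 0, "rz": 0}, {"x": 0, "y": 0, "z": 0, "rx": 0, "ry": 0, "rz": 0}]}}

```text
clock: 36.85
tool_pos: [0.497, -0.0572, 0.0258]
orientation: [-180.0, 34.9, 2.1]
force: [-0.5, -0.2, 0.3]
opening: 0.0005
gripper_force: 0.0
```

Call:
{"op": "play_rows", "data": {"motion": [{"x": 0.03, "y": 0, "z": 0.05, "rx": 0, "ry": 0, "rz": 0}, {"x": 0, "y": 0, "z": 0, "rx": 0, "ry": 0, "rz": 0}]}}

```text
clock: 37.1
tool_pos: [0.4968, -0.0573, 0.0246]
orientation: [-180.0, 34.9, 2.1]
force: [-0.1, 0.2, -0.4]
opening: 0.0003
gripper_force: 0.0
```

Call:
{"op": "play_rows", "data": {"motion": [{"x": 0.04, "y": 0, "z": 0.05, "rx": 0, "ry": 0, "rz": 0}, {"x": 0, "y": 0, "z": 0, "rx": 0, "ry": 0, "rz": 0}]}}

```text
clock: 37.35
tool_pos: [0.4969, -0.0573, 0.0234]
orientation: [-180.0, 34.9, 2.1]
force: [0.2, 0.3, 3.1]
opening: 0.0005
gripper_force: 1.5
```

Call:
{"op": "play_rows", "data": {"motion": [{"x": 0.01, "y": 0, "z": 0.02, "rx": 0, "ry": 0, "rz": 0}, {"x": 0, "y": 0, "z": 0, "rx": 0, "ry": 0, "rz": 0}]}}

```text
clock: 37.6
tool_pos: [0.4969, -0.0573, 0.0232]
orientation: [-180.0, 34.9, 2.1]
force: [0.4, 0.6, 6.0]
opening: 0.0004
gripper_force: 3.0
```

Call:
{"op": "play_rows", "data": {"motion": [{"x": -0.1, "y": 0, "z": -0.15, "rx": 0, "ry": 0, "rz": 0}, {"x": -0.5, "y": 0, "z": -0.8, "rx": 0, "ry": 0, "rz": 0}, {"x": -0.5, "y": 0, "z": -0.8, "rx": 0, "ry": 0, "rz": 0}, {"x": -0.5, "y": 0, "z": -0.8, "rx": 0, "ry": 0, "rz": 0}, {"x": -0.5, "y": 0, "z": -0.8, "rx": 0, "ry": 0, "rz": 0}, {"x": -0.5, "y": 0, "z": -0.8, "rx": 0, "ry": 0, "rz": 0}, {"x": -1, "y": 0, "z": -0.5, "rx": 0, "ry": 1, "rz": 0}, {"x": -1, "y": 0, "z": -0.3, "rx": 0, "ry": 1, "rz": 0}, {"x": -1, "y": 0, "z": -0.3, "rx": 0, "ry": 1, "rz": 0}, {"x": -1, "y": 0, "z": 0, "rx": 0, "ry": 1, "rz": 0}, {"x": 0, "y": 0, "z": 0, "rx": 0, "ry": 1, "rz": 0}, {"x": 0, "y": 0, "z": 0, "rx": 0, "ry": 1, "rz": 0}, {"x": 0, "y": 0, "z": 0, "rx": 0, "ry": 1, "rz": 0}, {"x": 0, "y": 0, "z": 0, "rx": 0, "ry": 1, "rz": 0}, {"x": 0, "y": 0, "z": 0, "rx": 0, "ry": 0.75, "rz": 0}, {"x": 0, "y": 0, "z": 0, "rx": 0, "ry": 0, "rz": 0}]}}

```text
clock: 39.6
tool_pos: [0.4291, -0.0598, 0.2169]
orientation: [-179.9, -0.2, 2.1]
force: [0.0, -0.4, 1.0]
opening: 0.0008
gripper_force: 0.0
```

Run:
```python
from h import *
o=ctrl.get_obs();print(o['clock'],o['tool_pos'],o['orientation'])
c=cal('wrist');im=cams.snapshot('wrist');s=cams.snapshot('side');cs=cal('side')
for n,p in dict(holeN=(-40,0,18),holeF=(40,0,18),ribc=(0,0,38),roll=(-70,60,17),postN=(-40,0,59)).items(): print(n,((proj(c,fw(p)))).round(1),((proj(cs,fw(p))-[325,205])*5).round())
q=proj(c,fw((0,30,20)));x,y=np.clip(int(q[0])-65,0,510),np.clip(int(q[1])-75,0,250);print('org',x,y,'x4')
A=cv2.resize(im[y:y+112,x:x+105],(420,448),interpolation=cv2.INTER_CUBIC); B=cv2.resize(s[205:280,325:400],(375,375),interpolation=cv2.INTER_CUBIC); B=cv2.copyMakeBorder(B,0,73,0,0,cv2.BORDER_CONSTANT)
cv2.imwrite('pics/fin.png',np.hstack([A,B]))
```

```text
39.6 [ 0.42910276 -0.05981287  0.21687462] [-1.79949618e+02 -1.52635157e-01  2.07394614e+00]
holeN [385.6 102.1] [ 96. 223.]
holeF [389.1  29.3] [217. 190.]
ribc [391.3  62.9] [160. 186.]
roll [336.2 127.4] [ 15. 161.]
postN [393.8  98.7] [100. 182.]
org 297 0 x4
```

View pics/fin.png

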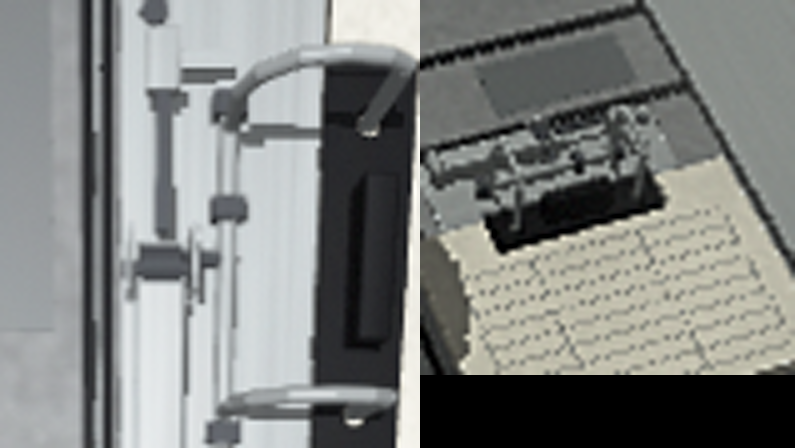

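The bar lies on both posts (feet at about (368,127) and (353,420) in the left panel). Both rings rest on the post tips, and the lever strip lies flat below the pivot at (160,262). Handing in.

```bash
python3 -c "
from plant import workorder
print(workorder.close_job())"
```

```text
the job is handed in; nothing more can be done
None
```

I handed the job in at about 40 s of robot time; it gave no pass/fail result. The rings were opened, the smallest bar was threaded on both posts and pressed at about 11 N, and the lever was pressed home with peak pushes of about 14 N; the last picture shows the bar flat and the rings closed.

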